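# Set the lid press for a batch of balm tins

### The job

Get the studio's lid press ready for the next batch of balm tins: pull the drawer out to its stop, take the green setting bar from it and lay it on the press base under the stop screw, and turn the screw down with the teal driver until the bar just drags beneath its orange bumper, without squeezing it hard. Then draw the bar out, leaving the screw as set, put the driver back upright in its wooden stand, lay the bar back in the drawer and shut the drawer fully. Stand every tin that is waiting on the bench upright on the floor of the white infeed tray, and leave the other things on the bench where they are.

Things in the scene. Friction and masses are not known exactly. Their poses are not given: they have to be found in the camera images.
- press: Bench lid press, fixed. Origin: on the bench under its frame; z up. In mm in its axes: grey base plate x -100 to 100, y -170 to 130, top at 22; blue column x 53 to 98, y 40 to 100; head x -55 to 75, y 37 to 103, z 197 to 252; ram at x -20, y 70 (it stays parked, cup z 94 to 116); stop arm from the ram to the stop screw at x -20, y -40, z 108 to 132; lever at y 125, up to z 356
- stop_seat (a point): Point on the top of the press base straight below the stop screw (on a bright ground strip); axes as the press. The setting bar is laid here along the press's y, with one end 10 to 20 mm past the screw and the rest sticking out towards the press's -y
- stop_screw (a joint): Turn of the stop screw, rad, growing clockwise seen from above, which screws it down, 10 mm a turn; friction 0.1 N m, it stays where left. At 0 the free bumper's foot is 46 mm above the seat, so it just meets the 36 mm setting bar at 6.28 rad (10 mm down). Well set is 0 to 1.7 mm past first touch
- screw_top (a point): Centre of the top of the screw's head. The head is 26 mm square and 20 mm high, with a square socket for the driver, 11.8 mm wide and 16 mm deep, whose sides are parallel to the head's. This point's axes turn with the screw (at joint 0 they are the press's) and sink with it: at joint 0 the head's top is 166 mm above the bench
- bumper_foot (a point): Centre of the underside of the orange urethane bumper (18 mm across, 14 mm high) at the lower end of the stop screw; it is pushed up into the screw by 1 mm for each 4 N
- bumper (a joint): Squeeze of the bumper, m: 0 free, up to 0.006; 4 N per mm
- cab_drawer0_handle (a point): Middle of the drawer's handle: a level dark steel bar, 11 mm thick, 120 mm long along the cabinet's y, 35 mm in front of the drawer's face, 52 mm above the bench; axes as the cabinet, the drawer slides out along -x. The cabinet is white, fixed, 200 mm deep (x), 240 mm wide and 90 mm high
- cab_drawer0 (a joint): Drawer travel, m: 0 shut, 0.134 out at its stop; friction 1 N
- drawer_floor (a point): Centre of the drawer's inner floor, 22 mm above the bench, moving with the drawer; axes as the cabinet. Inside, the drawer is 155 mm (x) by 198 mm (y), its walls 46 mm high, the front 56 mm; with the drawer out at its stop the open part runs from x = -77 to +50 mm of this point
- setting_bar: Green setting bar, 160 x 25 mm and 36 mm high, 0.38 kg; origin at the centre of its underside, x along its length, z up. At the start it lies in the shut drawer, lengthwise across it (along the cabinet's y), about 20 mm in front of the middle of the drawer's floor
- driver: Driver, 125 mm long, 0.16 kg, upright in its stand; origin at the bit's tip, z up along it. Bit 10 mm square (its last 5 mm tapered to 6.5) and 14 mm long, collar 26 mm across from 14 to 22 mm, shank 16 mm across to 45 mm, teal handle 28 mm square from 45 to 125 mm, its flats parallel to the bit's (normal to x and y). Its collar rests on the screw's head or the stand, and it then stands by itself
- stand: Dark wooden driver stand, fixed, 60 x 60 mm and 45 mm high, with a square hole 18 mm wide through its middle; origin at the centre of its underside, on the bench. The driver's bit hangs in the hole, its tip 31 mm above the bench
- tin0: Aluminium balm tin with a teal label on top, 54 mm across and 34 mm high, 0.09 kg; origin at the centre of its underside, z up. May be absent
- tin1: Aluminium balm tin with a teal label on top, 54 mm across and 34 mm high, 0.09 kg; origin at the centre of its underside, z up. May be absent
- tin2: Aluminium balm tin with a teal label on top, 54 mm across and 34 mm high, 0.09 kg; origin at the centre of its underside, z up. May be absent
- tin3: Aluminium balm tin with a teal label on top, 54 mm across and 34 mm high, 0.09 kg; origin at the centre of its underside, z up. May be absent
- infeed_floor (a point): Centre of the floor of the white infeed tray, 4 mm above the bench; axes along its sides. Fixed; inside 192 x 192 mm, rim 10 mm above the bench
- tall_bar: Red setting bar for another size of tin, 160 x 25 x 50 mm: not wanted, leave it; origin at the centre of its underside
- ink_red: Dropper bottle of red ink, 36 mm across, about 110 to 120 mm high: leave it; origin at the centre of its underside
- ink_black: Dropper bottle of black ink, 36 mm across, about 110 to 120 mm high: leave it; origin at the centre of its underside
- machine: Black tattoo machine lying on the bench, 135 mm long, 36 mm thick: leave it; origin under its middle
- cartridges: White and teal box of cartridges, 90 x 60 x 45 mm: leave it; origin at the centre of its underside
- ink_cup: Small clear ink cup, 36 mm across, 24 mm high: leave it; origin at the centre of its underside
There are look-alikes about, which are no part of the job. What is shaped like the driver but purple is not meant.

How it is judged:
By the outcome, as a careful person would: the job done as asked, in the order asked, and still so for the second after the job is handed in, with the robot touching nothing.
Of tin0, tin1, tin2, tin3 only 2 to 4 are there at a start; the rules pass over those that are not, and their reading is None.
At some moment in a run one of setting_bar, tin0, tin1, tin2, tin3 may be knocked a few centimetres aside while the robot is not near it.
It also fails if it takes over 210 s, if anything falls off the work surface, if the arm or the gripper's body presses on something with over 40 N, if the wrist force passes 120 N, or if a joint passes its speed limit or range.

### The arm

A 6-joint arm with a two-finger parallel gripper is mounted at the origin on the work surface. World frame = base frame: x ahead of the robot, y to its left, z up, the work surface at z = 0. Lengths are in m, angles in rad, forces in N, time in s.
With the tool pointing down it reaches from about 0.35 to 0.775 m from the base axis. Payload 7.3 kg.
Tool frame: the origin (TCP) lies at the very end of the fingers, on their centre line; the grasp point (between the pads) lies 19 mm behind it; z points along the fingers, y is the line along which they close (so a half turn about z gives the same grasp; the last joint's range is limited). The gripper opens to 92 mm and grips with 3 to 60 N. Pads are 19 mm wide; open, the fingers measure 130 mm over their backs; the gripper's body (75 mm by 190 mm) begins 47 mm behind the grasp point.
Start: joints at [1.121, 0.342, 1.524, -0, 1.275, -0.146], TCP at [0.157, 0.501, 0.227] pointing down, gripper open.
Joint ranges: [-2.53, 2.53], [-0.77, 2.02], [0.04, 2.7], [-1, 4.14], [0.28, 2.66], [-3.11, 3.11]. Speed limits (rad/s): [2.57, 2.57, 3.14, 3.14, 3.14, 3.14].

### API

Orientations are given as [roll, pitch, yaw] about the fixed x, y, z axes, in that order (R = Rz(yaw) Ry(pitch) Rx(roll)).
In Python, from cell import robot gives the robot as it stands. The module is installed in compiled form; this text tells all that it offers.
- The arm moves only by the tool arm_command, never from a script. Its argument "moves" is a list of rows, each a list of 3 entries, a list of its own where there are three numbers: the shift along the tool's x, y, z in m, then the turn, a rotation vector about the tool's x, y, z in rad, then the finger opening in m, from 0 to 0.0918. In form: [[[dx, dy, dz], [ax, ay, az], claw], ...]. A call has exactly 5 rows; each row is the pose to reach, as a shift and turn from the pose commanded when the call began, along the tool's axes at that moment; what a row does not reach only later rows make up. A row lasts 1/10 s, in which the tool goes at most 50 mm and 8.59 degrees, less where a joint would pass 70% of its speed; a pose out of reach is approached as far as the arm can. A call with a gripper value outside its range is refused whole. The fingers move at their own pace and stop on an object; "squeeze" is the grip in N (left out, the last holds). Time passes only in rows, so rows that repeat a pose let the fingers close, or fill a call up. It gives the time, the measured TCP pose, the force, the opening and the grip force at its end, in the units of the state.
- robot.observe(): the state, without advancing time (a new reading comes with each control period).
- robot.read_camera(name): name is "scene" or "top"; returns the picture (420x560x3 uint8, red, green, blue); there is no depth.
- robot.camera_model(name): a dict with "fx", "fy", "cx", "cy" (pixels), "k1" (the pictures are not rectified: a ray, as slopes to the right and down, at radius r is drawn at 1 + k1 r^2 times it, then the intrinsics apply), "R" (3x3) and "t" (3): a world point X has camera coordinates R X + t. Camera axes: x right, y down, z forward; pixel columns grow to the right and rows downward; lengths in m; the calibration is good to about 2 mm. A picture is of the moment at which its call begins. camera_model takes no time and is no camera call.
- robot.hand_in(): hands the job in; it is judged then, once.
The state is a dict: "time": time; "qpos": joint angles; "qvel": joint speeds; "joint_efforts": joint torques, N m; "tool_pos": TCP position; "tool_rot": TCP orientation; "contact_force": force on the tool from outside, world axes, zero at the start; "torque": the same for the moment, N m; "opening": finger opening in m; "grip_force": force on a finger pad.
Only numpy, scipy, OpenCV 4.12 (cv2) and the standard library are available. Lean on these libraries where they do the work, as an engineer would, in place of code of your own. Each camera call takes 0.05 s, during which the arm holds its last target. There are 200 camera calls.

## Working session

There is one attempt and no reset: what is moved stays moved. The work goes in short steps, Python scripts to look and compute and a tool call to move; the robot and the scene stay as the last step left them, time stands still between calls to the robot, and variables do not carry over. Pictures are saved under pics/ and viewed, at most 14 in all, crops included, and the job is handed in when it is done.

Besides the shell and the picture viewer there is one more tool, called after ">>>" as name(argument=value, ...) on one line, values as JSON. arm_command: Moves the arm, as the interface text tells. Its arguments: {"type":"object","properties":{"moves":{"type":"array"},"squeeze":{"type":"number"}},"required":["moves"]}

```bash
mkdir -p pics
python3 - <<'E'
from cell import robot
import cv2
for n in("scene","top"):
    im=robot.read_camera(n); m=robot.camera_model(n)
    cv2.imwrite(f"pics/{n}0.png",cv2.resize(im[:,:,::-1],(800,600),interpolation=cv2.INTER_CUBIC))
    print(n,m)
print(robot.observe())
E
```

```text
scene {'fx': 414.16780361836294, 'fy': 414.16780361836294, 'cx': 282.96623729431644, 'cy': 202.35250087016476, 'k1': -0.03806772602603295, 'R': array([[-0.75350737,  0.65715344,  0.01939089],
       [ 0.42581907,  0.51030121, -0.74717521],
       [-0.50090395, -0.55474501, -0.66434419]]), 't': array([ 0.3949601 , -0.16350483,  1.37102807])}
top {'fx': 385.1073298454874, 'fy': 385.1073298454874, 'cx': 281.1254413101152, 'cy': 212.03864446325048, 'k1': -0.062213533492531246, 'R': array([[-0.01959783, -0.99976962,  0.00875378],
       [-0.98677667,  0.01793266, -0.16109074],
       [ 0.16089665, -0.01179505, -0.98690078]]), 't': array([0.0509784 , 0.57514209, 0.98318977])}
{'time': 0.1, 'qpos': array([ 1.12096811e+00,  3.42671935e-01,  1.52487084e+00,  1.57686000e-05,
        1.27539029e+00, -1.45997361e-01]), 'qvel': array([ 0.00075006, -0.00316956, -0.00364709,  0.000374  ,  0.00146958,
       -0.00210334]), 'joint_efforts': array([ 1.62940312e-03, -4.32004845e+01, -2.44699091e+01,  7.19941081e-02,
        5.24159241e-02, -4.34139952e-05]), 'tool_pos': array([0.15689352, 0.50065641, 0.22612233]), 'tool_rot': array([-3.14026870e+00, -2.09920277e-04,  2.83775706e+00]), 'contact_force': array([-0.41257831, -1.10566502,  0.48015534]), 'torque': array([ 0.03136815, -0.04718318, -0.01633584]), 'grip_force': 0.0, 'opening': 0.09173916720494277}
```

View pics/scene0.png

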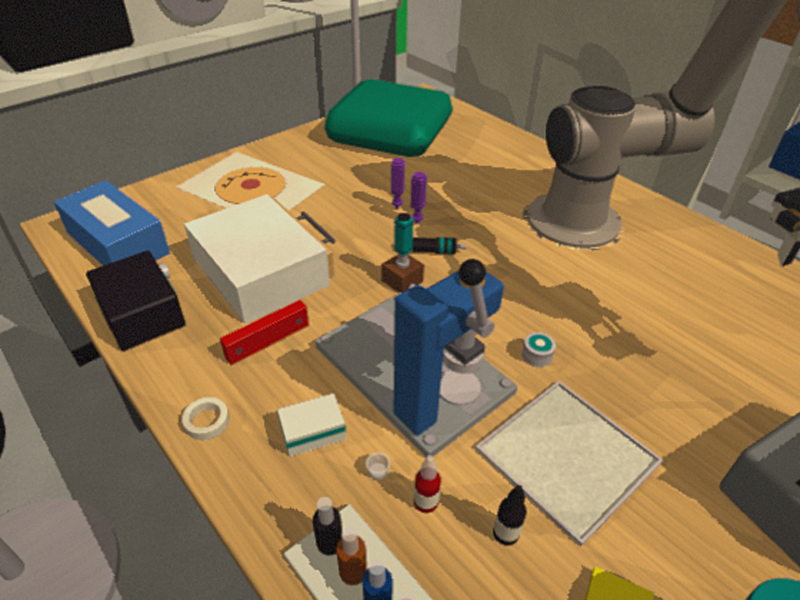

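View pics/top0.png

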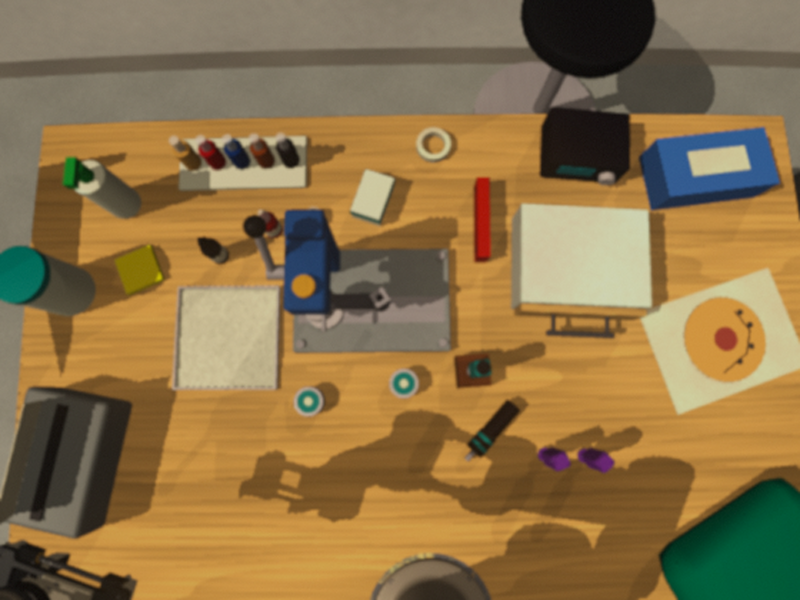

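```bash
cat > h.py <<'E'
import numpy as np, cv2
from cell import robot
from scipy.optimize import least_squares
from scipy.spatial.transform import Rotation as Ro
M={n:robot.camera_model(n) for n in("scene","top")}
def K(m): return np.array([[m["fx"],0,m["cx"]],[0,m["fy"],m["cy"]],[0,0,1]])
def proj(n,X):
    m=M[n]; r,_=cv2.Rodrigues(m["R"]); 
    return cv2.projectPoints(np.float64(X).reshape(-1,1,3),r,m["t"],K(m),np.array([m["k1"],0,0,0]))[0][:,0]
def ray(n,px):
    m=M[n]; u=cv2.undistortPoints(np.float64(px).reshape(1,1,2),K(m),np.array([m["k1"],0,0,0.]))[0,0]
    return -m["R"].T@m["t"], m["R"].T@np.array([u[0],u[1],1.])
def atz(n,px,z):
    c,d=ray(n,px); return c+d*(z-c[2])/d[2]
def tri(ps,pt):
    a,d=ray("scene",ps); b,e=ray("top",pt)
    s=np.linalg.lstsq(np.c_[d,-e],b-a,rcond=None)[0]; p,q=a+d*s[0],b+e*s[1]
    return (p+q)/2, np.linalg.norm(p-q)
def fit(obs,x0,free=None):
    """obs: list (cam,px,local xyz); x0=[x,y,yaw,z] ; z only if free"""
    f=lambda v: np.concatenate([proj(n,Ro.from_euler("z",v[2]).apply(l)+[v[0],v[1],v[3] if len(v)>3 else 0])[0]-p for n,p,l in obs])
    r=least_squares(f,x0,loss="soft_l1"); return r.x, r.fun.reshape(-1,2).round(1)
def crop(n,name,c0,r0,w,h,im=None):
    im=robot.read_camera(n) if im is None else im
    s=min(800/w,600/h); cv2.imwrite("pics/"+name,cv2.resize(im[r0:r0+h,c0:c0+w,::-1],None,fx=s,fy=s,interpolation=cv2.INTER_CUBIC)); print(name,"scale",s,"t",robot.observe()["time"])
E
python3 - <<'E'
from h import *
crop("top","t1.png",190,125,280,210)
crop("scene","s1.png",120,95,280,210)
E
```

```text
t1.png scale 2.857142857142857 t 0.15
s1.png scale 2.857142857142857 t 0.2
```

View pics/t1.png

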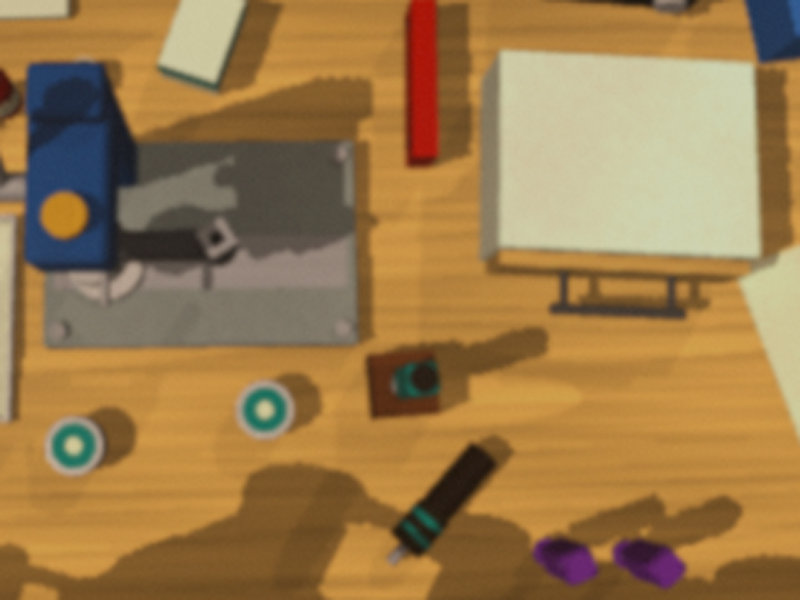

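View pics/s1.png

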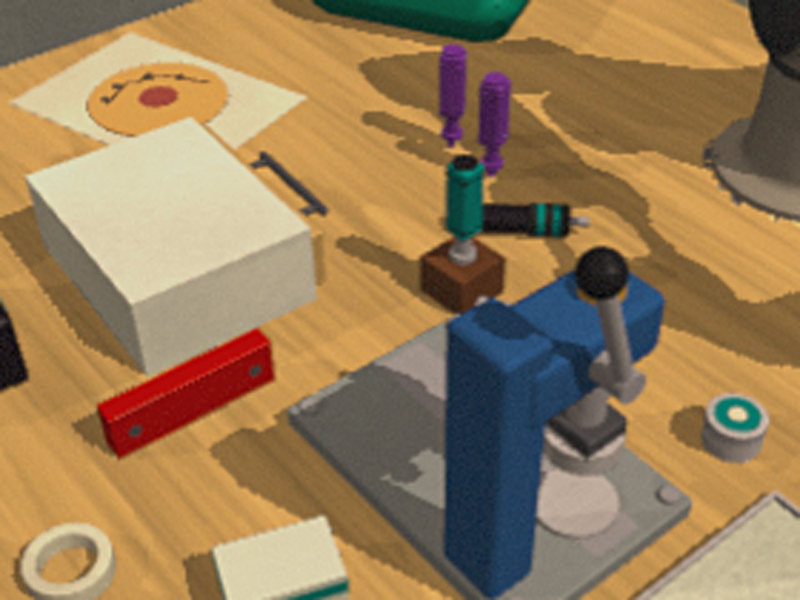

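```bash
cat > loc.py <<'E'
from h import *
s=2.857142857
T=lambda x,y:("top",np.array([190+x/s,125+y/s]))
S=lambda x,y:("scene",np.array([120+x/s,95+y/s]))
o=lambda p,*l:(p[0],p[1],np.array(l)/1000)
def show(n,r): print(n,r[0].round(4),"\n",r[1].tolist())
if __name__=="__main__":
    show("press",fit([o(T(46,346),-100,130,22),o(T(357,345),-100,-170,22),o(T(355,140),100,-170,22),o(S(291,412),100,-170,22),o(S(690,503),-100,130,22)],[.5,0,0]))
    show("cab",fit([o(T(500,50),100,120,90),o(T(755,62),100,-120,90),o(T(762,258),-100,-120,90),o(T(498,245),-100,120,90),
     o(S(28,180),100,-120,90),o(S(133,302),100,120,90),o(S(315,235),-100,120,90),o(S(190,120),-100,-120,90),o(S(150,372),100,120,0)],[.5,-.3,0]))
    show("stand",fit([o(T(368,356),30,30,45),o(T(437,350),30,-30,45),o(T(441,412),-30,-30,45),o(T(372,418),-30,30,45),o(S(421,264),30,-30,45),o(S(463,290),30,30,45),o(S(505,262),-30,30,45)],[.4,-.1,0]))
    F=lambda n,x,y:(n,np.array([x*.7,y*.7]))
    show("tray",fit([o(F("top",178,287),98,98,10),o(F("top",279,287),98,-98,10),o(F("top",278,388),-98,-98,10),o(F("top",173,388),-98,98,10),
     o(F("scene",560,383),-98,-98,10),o(F("scene",661,460),-98,98,10),o(F("scene",582,541),98,98,10),o(F("scene",476,446),98,-98,10)],[.4,.3,0]))
    print("handle",*[tri(S(*a)[1],T(*b)[1]) for a,b in (((262,157),(685,314)),((321,211),(552,310)))])
    print("driver top",tri(S(464,162)[1],T(426,377)[1]), atz("top",T(426,377)[1],.156))
    print("tinA",tri(S(737,414)[1],T(75,446)[1]),"tinB",atz("top",T(265,409)[1],.034))
    print("screw",atz("top",T(217,240)[1],.166))
    for p in ((197,228),(228,219),(240,247),(212,262)): print(atz("top",T(*p)[1],.166))
E
python3 loc.py
```

```text
press [ 0.5898  0.1178 -0.0203] 
 [[-2.0, -0.7], [0.1, -0.2], [-0.2, -0.2], [-1.3, -3.3], [1.6, -1.8]]
cab [ 0.6502 -0.2997 -0.0476] 
 [[-0.5, -1.4], [-1.3, -2.2], [-0.1, 2.8], [0.9, 4.7], [-2.2, -1.4], [-0.9, 0.4], [2.4, -5.4], [3.3, -3.2], [-1.1, 1.3]]
stand [ 0.4493 -0.0893  0.0468] 
 [[0.1, -1.5], [-1.5, -0.9], [-0.9, 0.2], [0.6, -0.3], [0.1, -3.7], [0.1, -2.6], [0.8, -2.2]]
tray [ 0.5241  0.3804 -0.0134] 
 [[0.2, -0.7], [-1.0, -1.1], [-2.4, -0.7], [-0.3, -0.7], [-0.5, -1.5], [0.3, -1.1], [-0.1, -0.5], [1.3, -0.9]]
handle (array([ 0.50694356, -0.35854798,  0.04351038]), np.float64(0.00011382075124189728)) (array([ 0.51507117, -0.23329093,  0.04574942]), np.float64(0.005490646590463047))
driver top (array([ 0.4489057 , -0.09312083,  0.15294457]), np.float64(4.698034030383596e-05)) [ 0.44879193 -0.09265015  0.156     ]
tinA (array([0.39683775, 0.21518245, 0.02852903]), np.float64(0.0004515250066968952)) tinB [0.42749309 0.03860705 0.034     ]
screw [0.56442458 0.07722178 0.166     ]
[0.57480376 0.09364307 0.166     ]
[0.58192283 0.06787165 0.166     ]
[0.55821693 0.05831483 0.166     ]
[0.54611453 0.08158331 0.166     ]
```

```bash
cat >> h.py <<'E'
def to(x,y,z,yaw=None,pose=None):
    """shift in tool axes + turn from the measured pose (or given pose x,y,z,yaw)"""
    if pose is None:
        s=robot.observe(); p=s["tool_pos"]; R=Ro.from_euler("xyz",s["tool_rot"]); 
    else: p=np.array(pose[:3]); R=Ro.from_euler("xyz",[np.pi,0,pose[3]])
    y0=R.as_euler("xyz")[2]; yaw=y0 if yaw is None else yaw
    w=(R.inv()*Ro.from_euler("xyz",[np.pi,0,yaw])).as_rotvec()
    print("d",R.inv().apply(np.array([x,y,z])-p).round(4).tolist(),"w",w.round(3).tolist())
def st():
    s=robot.observe(); print("t",s["time"].round(2) if hasattr(s["time"],'round') else s["time"],"p",s["tool_pos"].round(4),"r",s["tool_rot"].round(3),"F",s["contact_force"].round(1),"T",s["torque"].round(2),"op",round(s["opening"],4),"g",round(s["grip_force"],1),"q6",s["qpos"][5].round(2))
E
python3 - <<'E'
from h import *; from loc import *
print("handle",[atz("top",T(*p)[1],.052) for p in((552,310),(685,314))])
print("cab front top edge",[atz("top",T(*p)[1],.09) for p in((498,245),(762,258))])
print("face lower edge z.06?",[atz("top",T(*p)[1],.078) for p in((487,265),(750,275))])
print("purple",[atz("top",T(*p)[1],.12) for p in((556,545),(640,550))])
to(.40,.25,.33,3.09); to(.45,-.2,.28,3.09,(.40,.25,.33,3.09)); to(.531,-.297,.16,3.09,(.45,-.2,.28,3.09))
E
```

```text
handle [array([ 0.51248709, -0.22948045,  0.052     ]), array([ 0.50609845, -0.35508122,  0.052     ])]
cab front top edge [array([ 0.56836546, -0.17339328,  0.09      ]), array([ 0.55200833, -0.41569358,  0.09      ])]
face lower edge z.06? [array([ 0.55209126, -0.165106  ,  0.078     ]), array([ 0.53819752, -0.4086277 ,  0.078     ])]
purple [array([ 0.30711894, -0.20258833,  0.12      ]), array([ 0.30077649, -0.27407491,  0.12      ])]
d [-0.3069, -0.1666, -0.1036] w [-0.001, -0.0, -0.252]
d [-0.0731, -0.4468, 0.05] w [0.0, 0.0, 0.0]
d [-0.0859, -0.0927, 0.12] w [0.0, 0.0, 0.0]
```

Candidates (800-px pictures): for the driver, teal at scene (403,235) or the two purple ones at (398,180) and (419,195). I choose the teal one in the wooden stand, which the close crop s1 confirms. For the tins, top (308,401) and (404,383) have teal labels; the ring at (435,144) and the ink cup are not tins. The red bar at (265,332) is not wanted, and the green bar is in the drawer. The only drawer handle is at top (582,333).

>>> arm_command(moves=[[[-0.307,-0.167,-0.104],[0,0,-0.252],0.02],[[-0.307,-0.167,-0.104],[0,0,-0.252],0.02],[[-0.307,-0.167,-0.104],[0,0,-0.252],0.02],[[-0.307,-0.167,-0.104],[0,0,-0.252],0.02],[[-0.307,-0.167,-0.104],[0,0,-0.252],0.02]], squeeze=40)

```text
time: 0.7
tool_pos: [0.3218, 0.3301, 0.2974]
tool_rot: [3.141, 0.0, 3.09]
contact_force: [0.3, 0.9, 0.0]
opening: 0.0565
grip_force: 0.0
```

Run:
```python
from h import *
st(); to(.40,.25,.33,3.09)
to(.45,-.2,.28,3.09)
```

```text
t 0.7 p [0.3218 0.3301 0.2974] r [3.141 0.    3.09 ] F [0.3 0.9 0. ] T [ 0.07 -0.05  0.04] op 0.0565 g 0.0 q6 -0.89
d [-0.0822, -0.0759, -0.0326] w [0.0, 0.0, 0.0]
d [-0.1552, -0.5228, 0.0174] w [0.0, 0.0, 0.0]
```

>>> arm_command(moves=[[[-0.082,-0.076,-0.033],[0,0,0],0.0],[[-0.082,-0.076,-0.033],[0,0,0],0.0],[[-0.082,-0.076,-0.033],[0,0,0],0.0],[[-0.082,-0.076,-0.033],[0,0,0],0.0],[[-0.082,-0.076,-0.033],[0,0,0],0.0]])

```text
time: 1.2
tool_pos: [0.3986, 0.2515, 0.3295]
tool_rot: [3.141, -0.001, 3.089]
contact_force: [-0.4, -0.1, 0.3]
opening: 0.0163
grip_force: 0.0
```

>>> arm_command(moves=[[[-0.036,-0.223,0.025],[0,0,0],0.0],[[-0.036,-0.223,0.025],[0,0,0],0.0],[[-0.036,-0.223,0.025],[0,0,0],0.0],[[-0.036,-0.223,0.025],[0,0,0],0.0],[[-0.036,-0.223,0.025],[0,0,0],0.0]])

```text
time: 1.7
tool_pos: [0.4225, 0.0255, 0.3041]
tool_rot: [-3.141, -0.001, 3.09]
contact_force: [0.4, 0.2, -0.3]
opening: 0.0008
grip_force: 0.0
```

>>> arm_command(moves=[[[-0.036,-0.223,0.025],[0,0,0],0.0],[[-0.036,-0.223,0.025],[0,0,0],0.0],[[-0.036,-0.223,0.025],[0,0,0],0.0],[[-0.036,-0.223,0.025],[0,0,0],0.0],[[-0.036,-0.223,0.025],[0,0,0],0.0]])

```text
time: 2.2
tool_pos: [0.4477, -0.1993, 0.2787]
tool_rot: [3.141, -0.001, 3.09]
contact_force: [0.6, -0.5, -0.2]
opening: 0.0
grip_force: 0.0
```

Run:
```python
from h import *
st(); to(.5295,-.2933,.16,3.09)
```

```text
t 2.2 p [ 0.4477 -0.1993  0.2787] r [ 3.141e+00 -1.000e-03  3.090e+00] F [ 0.6 -0.5 -0.2] T [ 0.03 -0.03  0.02] op 0.0 g 0.0 q6 -2.09
d [-0.0867, -0.0897, 0.1186] w [0.0, -0.001, -0.0]
```

>>> arm_command(moves=[[[-0.087,-0.09,0.119],[0,0,0],0.0],[[-0.087,-0.09,0.119],[0,0,0],0.0],[[-0.087,-0.09,0.119],[0,0,0],0.0],[[-0.087,-0.09,0.119],[0,0,0],0.0],[[-0.087,-0.09,0.119],[0,0,0],0.0]])

```text
time: 2.7
tool_pos: [0.5299, -0.2907, 0.1568]
tool_rot: [3.138, -0.005, 3.091]
contact_force: [0.6, -0.3, -0.2]
opening: 0.0006
grip_force: 0.0
```

>>> arm_command(moves=[[[0,0,0.085],[0,0,0],0.0],[[0,0,0.085],[0,0,0],0.0],[[0,0,0.085],[0,0,0],0.0],[[0,0,0.085],[0,0,0],0.0],[[0,0,0.085],[0,0,0],0.0]])

```text
time: 3.2
tool_pos: [0.5315, -0.2922, 0.0789]
tool_rot: [-3.139, 0.004, 3.091]
contact_force: [-0.8, 0.2, -0.1]
opening: 0.0002
grip_force: 0.0
```

Run:
```python
from h import *
st(); 
a=robot.read_camera("top"); b=robot.read_camera("scene")
A=cv2.resize(a[170:290,330:470,::-1],None,fx=2.85,fy=2.85*1.6/1.6,interpolation=cv2.INTER_CUBIC); B=cv2.resize(b[110:230,120:260,::-1],A.shape[1::-1],interpolation=cv2.INTER_CUBIC)
cv2.imwrite("pics/d1.png",np.hstack([A,B])[:, :800]); print(A.shape)
```

```text
t 3.2 p [ 0.5315 -0.2922  0.0789] r [-3.139  0.004  3.091] F [-0.8  0.2 -0.1] T [ 0.   -0.02 -0.03] op 0.0002 g 0.0 q6 -2.15
(342, 399, 3)
```

View pics/d1.png

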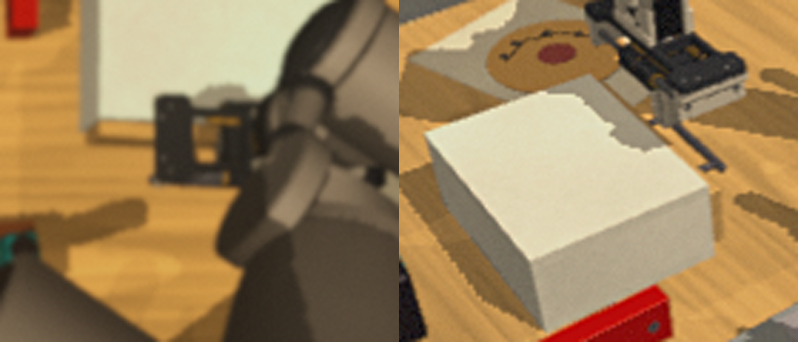

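The fingers hang over the gap between the handle and the drawer face (scene crop about (675,125)). I lower them slowly.

>>> arm_command(moves=[[[0.001,0.001,0.01],[0,0,0],0.0],[[0.001,0.001,0.02],[0,0,0],0.0],[[0.001,0.001,0.03],[0,0,0],0.0],[[0.001,0.001,0.035],[0,0,0],0.0],[[0.001,0.001,0.035],[0,0,0],0.0]])

```text
time: 3.8
tool_pos: [0.5284, -0.2906, 0.0394]
tool_rot: [3.14, -0.002, 3.09]
contact_force: [0.1, 0.0, 0.7]
opening: 0.0003
grip_force: 0.0
```

Run:
```python
from h import *
st()
```

```text
t 3.8 p [ 0.5284 -0.2906  0.0394] r [ 3.14e+00 -2.00e-03  3.09e+00] F [0.1 0.  0.7] T [0.03 0.03 0.01] op 0.0003 g 0.0 q6 -2.15
```

>>> arm_command(moves=[[[0.015,0,0.0],[0,0,0],0.0],[[0.04,0,0.0],[0,0,0],0.0],[[0.07,0,0.0],[0,0,0],0.0],[[0.1,0,0.0],[0,0,0],0.0],[[0.12,0,0.0],[0,0,0],0.0]])

```text
time: 4.3
tool_pos: [0.4078, -0.2845, 0.041]
tool_rot: [3.141, -0.0, 3.09]
contact_force: [-0.5, -0.3, 0.1]
opening: 0.0005
grip_force: 0.0
```

>>> arm_command(moves=[[[0.008,0,0.0],[0,0,0],0.0],[[0.012,0,0.0],[0,0,0],0.0],[[0.016,0,0.0],[0,0,0],0.0],[[0.018,0,0.0],[0,0,0],0.0],[[0.018,0,0.0],[0,0,0],0.0]])

```text
time: 4.8
tool_pos: [0.3942, -0.2846, 0.0413]
tool_rot: [-3.14, 0.005, 3.089]
contact_force: [9.5, 2.9, -2.1]
opening: 0.0004
grip_force: 4.7
```

>>> arm_command(moves=[[[0.001,0,0.0],[0,0,0],0.0],[[0.002,0,0.0],[0,0,0],0.0],[[0.003,0,0.0],[0,0,0],0.0],[[0.004,0,0.0],[0,0,0],0.0],[[0.004,0,0.0],[0,0,0],0.0]])

```text
time: 5.3
tool_pos: [0.394, -0.2847, 0.0415]
tool_rot: [-3.138, 0.013, 3.088]
contact_force: [26.2, 7.1, -11.0]
opening: 0.0003
grip_force: 12.9
```

>>> arm_command(moves=[[[-0.01,0,0.0],[0,0,0],0.0],[[-0.01,0,-0.03],[0,0,0],0.0],[[-0.01,0,-0.08],[0,0,0],0.0],[[-0.01,0,-0.13],[0,0,0],0.0],[[-0.01,0,-0.17],[0,0,0],0.03]])

```text
time: 5.8
tool_pos: [0.3979, -0.2845, 0.2137]
tool_rot: [-3.14, 0.001, 3.09]
contact_force: [0.6, -0.1, -0.4]
opening: 0.0048
grip_force: 0.0
```

>>> arm_command(moves=[[[0,0.22,-0.05],[0,0,0.7],0.05],[[0,0.22,-0.05],[0,0,0.7],0.05],[[0,0.22,-0.05],[0,0,0.7],0.05],[[0,0.22,-0.05],[0,0,0.7],0.05],[[0,0.22,-0.05],[0,0,0.7],0.05]])

```text
time: 6.3
tool_pos: [0.4088, -0.0677, 0.2605]
tool_rot: [3.141, 0.001, 2.41]
contact_force: [-0.4, 0.3, -0.6]
opening: 0.044
grip_force: 0.0
```

Run:
```python
from h import *
st(); crop("top","t2.png",190,125,280,210); crop("scene","s2.png",120,80,200,150)
```

```text
t 6.3 p [ 0.4088 -0.0677  0.2605] r [3.141e+00 1.000e-03 2.410e+00] F [-0.4  0.3 -0.6] T [-0.05  0.03 -0.02] op 0.044 g 0.0 q6 -1.19
t2.png scale 2.857142857142857 t 6.35
s2.png scale 4.0 t 6.4
```

View pics/t2.png

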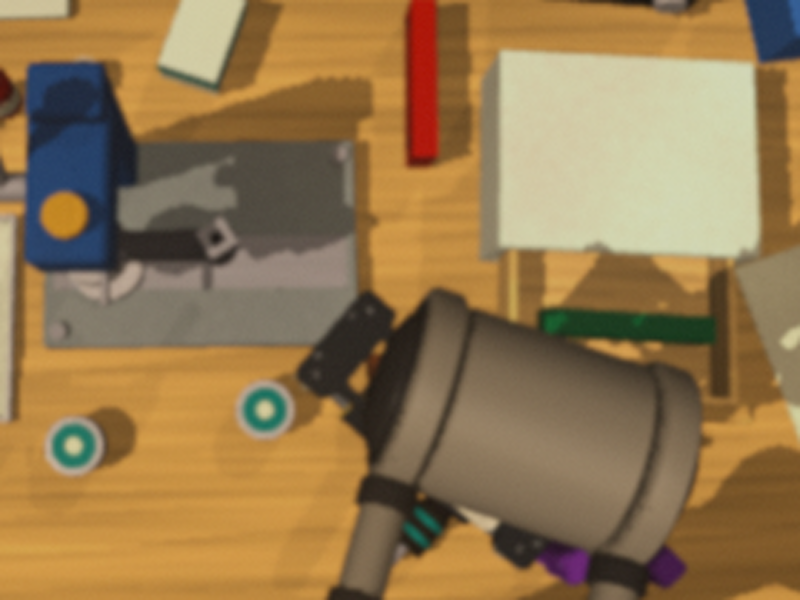

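The green bar lies in the open drawer at crop (540..716, 310..342), and the drawer is out.

Run:
```python
from h import *; from loc import *
e=[atz("top",T(*p)[1],.058) for p in((540,323),(715,330))]; print(e, np.linalg.norm(e[0]-e[1]))
c=(e[0]+e[1])/2; d=e[0]-e[1]; yaw=np.arctan2(d[1],d[0]); print(c,yaw)
for n,px in (("corners",((540,310),(716,318),(714,342),(540,335))),): print([atz("top",T(*p)[1],.058)[:2].round(4).tolist() for p in px])
g=c-.015*d/np.linalg.norm(d); print("grasp",g)
to(g[0],g[1],.15,yaw); to(g[0],g[1],.034,yaw)
```

```text
[array([ 0.50009459, -0.21590799,  0.058     ]), array([ 0.49002869, -0.37996126,  0.058     ])] 0.1643617952663039
[ 0.49506164 -0.29793462  0.058     ] 1.509515621028916
[[0.5121, -0.2166], [0.5012, -0.3818], [0.4789, -0.3781], [0.489, -0.2153]]
grasp [ 0.494143   -0.31290647  0.058     ]
d [-0.2273, -0.1284, 0.1113] w [0.002, 0.001, 0.905]
d [-0.2272, -0.1286, 0.2273] w [0.002, 0.001, 0.905]
```

View pics/s2.png

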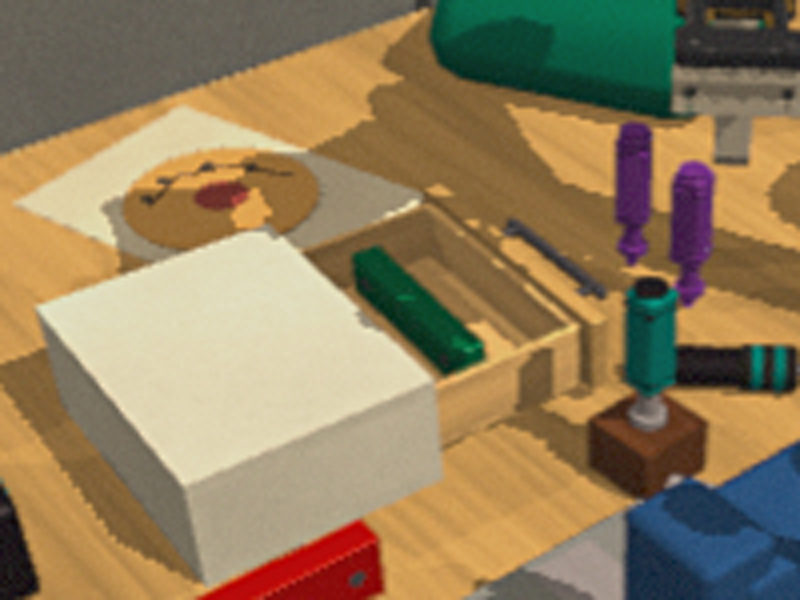

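>>> arm_command(moves=[[[-0.155,-0.085,0.04],[0,0,0.5],0.05],[[-0.155,-0.085,0.04],[0,0,0.5],0.05],[[-0.155,-0.085,0.04],[0,0,0.5],0.05],[[-0.155,-0.085,0.04],[0,0,0.5],0.05],[[-0.155,-0.085,0.04],[0,0,0.5],0.05]])

```text
time: 6.9
tool_pos: [0.4683, -0.2399, 0.2177]
tool_rot: [-3.14, -0.001, 1.911]
contact_force: [1.0, 0.3, 0.7]
opening: 0.05
grip_force: 0.0
```

Run:
```python
from h import *; from loc import *
st(); to(.4941,-.3129,.12,1.51)
print(tri(np.array([120+468/4,80+350/4]),T(540,323)[1]))
```

```text
t 6.9 p [ 0.4683 -0.2399  0.2177] r [-3.140e+00 -1.000e-03  1.911e+00] F [1.  0.3 0.7] T [-0.07  0.05 -0.01] op 0.05 g 0.0 q6 -0.96
d [-0.0775, 0.0002, 0.0976] w [-0.002, -0.0, 0.401]
(array([ 0.50411434, -0.22122953,  0.05176593]), np.float64(0.009764242749578324))
```

>>> arm_command(moves=[[[-0.077,0,0.098],[0,0,0.401],0.05],[[-0.077,0,0.098],[0,0,0.401],0.05],[[-0.077,0,0.098],[0,0,0.401],0.05],[[-0.077,0,0.098],[0,0,0.401],0.05],[[-0.077,0,0.098],[0,0,0.401],0.05]])

```text
time: 7.4
tool_pos: [0.4937, -0.308, 0.1219]
tool_rot: [-3.141, -0.001, 1.517]
contact_force: [-0.3, -0.1, 0.5]
opening: 0.0496
grip_force: 0.0
```

>>> arm_command(moves=[[[0,0,0.03],[0,0,0],0.05],[[0,0,0.06],[0,0,0],0.05],[[0,0,0.075],[0,0,0],0.05],[[0,0,0.085],[0,0,0],0.05],[[0,0,0.085],[0,0,0],0.05]])

```text
time: 7.9
tool_pos: [0.494, -0.3078, 0.0372]
tool_rot: [3.142, -0.0, 1.516]
contact_force: [-0.3, -0.3, -0.1]
opening: 0.0499
grip_force: 0.0
```

Run:
```python
from h import *
st()
```

```text
t 7.9 p [ 0.494  -0.3078  0.0372] r [ 3.142 -0.     1.516] F [-0.3 -0.3 -0.1] T [-0.07 -0.    0.01] op 0.0499 g 0.0 q6 -0.63
```

>>> arm_command(moves=[[[0,0,0.002],[0,0,0],0.02],[[0,0,0.002],[0,0,0],0.02],[[0,0,0.002],[0,0,0],0.02],[[0,0,0.002],[0,0,0],0.02],[[0,0,0.002],[0,0,0],0.02]], squeeze=40)

```text
time: 8.4
tool_pos: [0.495, -0.309, 0.0358]
tool_rot: [3.139, 0.001, 1.514]
contact_force: [3.6, 1.1, 5.1]
opening: 0.0248
grip_force: 39.7
```

>>> arm_command(moves=[[[0,0,-0.03],[0,0,0],0.02],[[0,0,-0.06],[0,0,0],0.02],[[0,0,-0.09],[0,0,0],0.02],[[0,0,-0.11],[0,0,0],0.02],[[0,0,-0.12],[0,0,0],0.02]])

```text
time: 8.9
tool_pos: [0.4937, -0.3086, 0.1558]
tool_rot: [3.141, 0.0, 1.513]
contact_force: [0.3, 0.6, -4.7]
opening: 0.0249
grip_force: 39.7
```

Run:
```python
from h import *
st()
crop("top","t3.png",190,125,280,210)
```

```text
t 8.9 p [ 0.4937 -0.3086  0.1558] r [3.141 0.    1.513] F [ 0.3  0.6 -4.7] T [-0.12  0.05  0.02] op 0.0249 g 39.7 q6 -0.63
t3.png scale 2.857142857142857 t 8.95
```

View pics/t3.png

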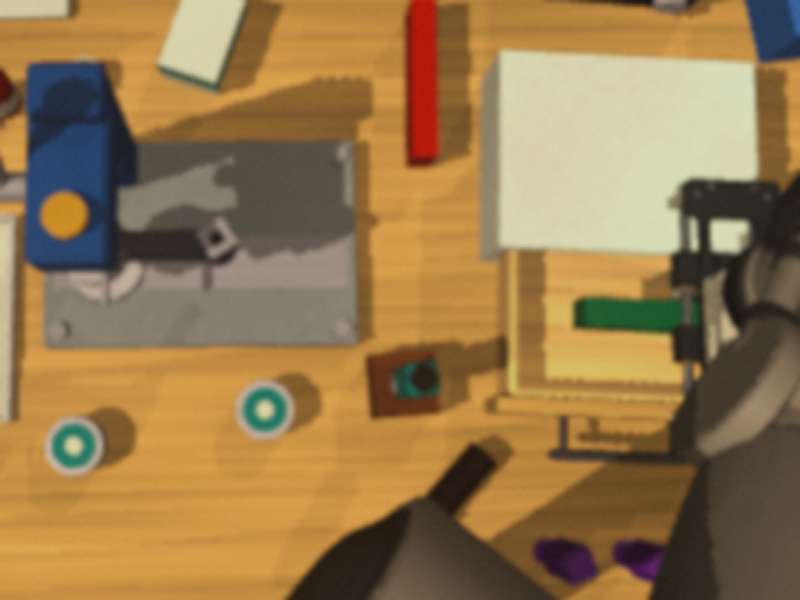

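The bar hangs in the grip, its left end at crop (575,315). The screw head and socket are at about (216,240).

Run:
```python
from h import *; from loc import *
e=atz("top",T(575,315)[1],.178); print("end",e,"L",e[1]+.3086)
# head/ socket
im=cv2.imread("pics/t3.png")[190:290,150:290]
a=cv2.resize(im,None,fx=4,fy=4,interpolation=cv2.INTER_CUBIC); cv2.imwrite("pics/head.png",a)
print(proj("top",[[.569,.078,.166],[.5644,.0772,.166]]))
```

```text
end [ 0.49528191 -0.21301636  0.178     ] L 0.09558364441263134
[[265.59511768 207.09787608]
 [265.95936115 209.01009243]]
```

View pics/head.png

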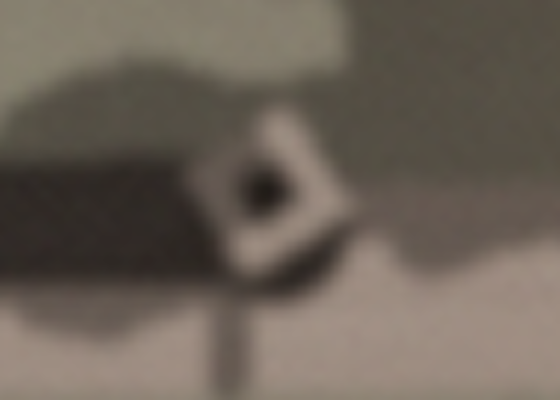

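Run:
```python
from h import *; from loc import *
P=[(185,183),(285,105),(352,198),(252,278)]
Q=[T(150+x/4,190+y/4) for x,y in P]
h=13.
for z in (165,162,158):
    r=fit([o(q,a*h,b*h,z) for q,(a,b) in zip(Q,((1,1),(1,-1),(-1,-1),(-1,1)))],[.567,.078,.6]); print(z,r[0].round(4),r[1].tolist())
# press refit with head centre constraint
b=(-20,-40)
```

```text
165 [0.5665 0.0771 0.6285] [[-0.4, -0.4], [-0.3, -0.0], [0.4, 0.4], [0.3, -0.0]]
162 [0.567  0.0772 0.6285] [[-0.4, -0.4], [-0.3, -0.0], [0.4, 0.4], [0.3, -0.0]]
158 [0.5677 0.0773 0.6286] [[-0.3, -0.4], [-0.3, 0.0], [0.3, 0.4], [0.3, -0.1]]
```

Run:
```python
from h import *
to(.5645,-.0435,.21,1.551)
```

```text
d [0.2689, 0.0552, -0.0537] w [0.001, 0.001, -0.037]
```

>>> arm_command(moves=[[[0.0,0,-0.04],[0,0,0],0.02],[[0.04,0.01,-0.054],[0,0,0],0.02],[[0.08,0.02,-0.054],[0,0,-0.037],0.02],[[0.12,0.03,-0.054],[0,0,-0.037],0.02],[[0.16,0.04,-0.054],[0,0,-0.037],0.02]])

```text
time: 9.45
tool_pos: [0.5422, -0.1494, 0.2069]
tool_rot: [-3.138, -0.001, 1.55]
contact_force: [-0.2, 0.1, -3.8]
opening: 0.0247
grip_force: 39.7
```

Run:
```python
from h import *
st();to(.5645,-.0435,.21,1.551)
```

```text
t 9.45 p [ 0.5422 -0.1494  0.2069] r [-3.138e+00 -1.000e-03  1.550e+00] F [-0.2  0.1 -3.8] T [-0.2  -0.03  0.02] op 0.0247 g 39.7 q6 -0.38
d [0.1064, 0.02, -0.0031] w [-0.003, -0.001, -0.001]
```

>>> arm_command(moves=[[[0.03,0.006,0],[0,0,0],0.02],[[0.065,0.013,0],[0,0,0],0.02],[[0.095,0.018,0],[0,0,0],0.02],[[0.106,0.02,0],[0,0,0],0.02],[[0.106,0.02,0],[0,0,0],0.02]])

```text
time: 9.95
tool_pos: [0.5645, -0.0441, 0.2072]
tool_rot: [-3.139, -0.001, 1.553]
contact_force: [-0.8, -1.0, -3.6]
opening: 0.0248
grip_force: 39.7
```

>>> arm_command(moves=[[[0.0,0,0.03],[0,0,0],0.02],[[0.0,0,0.06],[0,0,0],0.02],[[0.0,0,0.09],[0,0,0],0.02],[[0.0,0,0.12],[0,0,0],0.02],[[0.0,0,0.13],[0,0,0],0.02]])

```text
time: 10.45
tool_pos: [0.5625, -0.0466, 0.0751]
tool_rot: [-3.135, -0.001, 1.549]
contact_force: [-1.1, 0.0, -4.7]
opening: 0.0249
grip_force: 39.7
```

Run:
```python
from h import *
st();to(.5645,-.0435,.038,1.551);to(.5654,-.0005,.038,1.551)
a=robot.read_camera("top"); b=robot.read_camera("scene")
A=cv2.resize(a[170:290,230:370,::-1],None,fx=2.85,fy=2.85,interpolation=cv2.INTER_CUBIC); B=cv2.resize(b[170:290,210:350,::-1],A.shape[1::-1],interpolation=cv2.INTER_CUBIC)
cv2.imwrite("pics/p1.png",np.hstack([A,B]))
```

```text
t 10.45 p [ 0.5625 -0.0466  0.0751] r [-3.135e+00 -1.000e-03  1.549e+00] F [-1.1  0.  -4.7] T [-0.16  0.07 -0.01] op 0.0249 g 39.7 q6 -0.2
d [0.0032, 0.0022, 0.037] w [-0.007, -0.001, -0.002]
d [0.0462, 0.0021, 0.0371] w [-0.007, -0.001, -0.002]
```

View pics/p1.png

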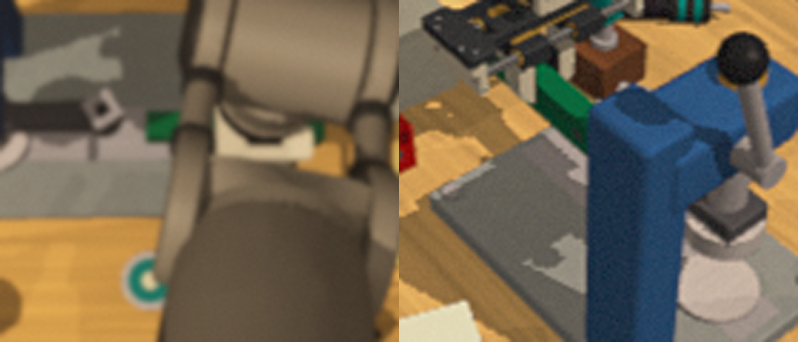

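The bar end is at crop (147,127), to the right of the head at (102,110). It is aligned and clear, so I lower it and slide it in.

>>> arm_command(moves=[[[0.002,0.002,0.015],[0,0,0],0.02],[[0.002,0.002,0.025],[0,0,0],0.02],[[0.002,0.002,0.033],[0,0,0],0.02],[[0.002,0.002,0.036],[0,0,0],0.02],[[0.002,0.002,0.036],[0,0,0],0.02]])

```text
time: 11.05
tool_pos: [0.5671, -0.0436, 0.0427]
tool_rot: [-3.141, -0.0, 1.55]
contact_force: [0.8, -0.6, -4.7]
opening: 0.0247
grip_force: 39.7
```

Run:
```python
from h import *
st();to(.5654,-.0005,.038,1.551)
e=atz("top",[230+147/2.85,170+127/2.85],.097); print(e,"L",e[1]+.0466)
```

```text
t 11.05 p [ 0.5671 -0.0436  0.0427] r [-3.141 -0.     1.55 ] F [ 0.8 -0.6 -4.7] T [-0.13  0.03 -0.01] op 0.0247 g 39.7 q6 -0.19
d [0.0431, -0.0026, 0.0047] w [-0.0, -0.0, -0.001]
[0.56124745 0.03968655 0.097     ] L 0.08628654830625657
```

```bash
cat >> h.py <<'E'
def avg(n=6):
    P=[];R=[];Fz=[]
    for _ in range(n):
        robot.read_camera("top"); s=robot.observe(); P.append(s["tool_pos"]);R.append(s["tool_rot"]);Fz.append(s["contact_force"])
    R=np.array(R); R[:,0]%=2*np.pi; print("avg",np.mean(P,0).round(4),"std",np.std(P,0).round(4),"rot",R.mean(0).round(4),"F",np.mean(Fz,0).round(1)); return np.mean(P,0),R.mean(0)
E
python3 - <<'E'
from h import *
avg()
E
```

```text
avg [ 0.5675 -0.0436  0.0432] std [0.0001 0.     0.0001] rot [3.1408e+00 1.0000e-04 1.5505e+00] F [ 0.1  0.1 -4.1]
```

>>> arm_command(moves=[[[0,-0.002,0.003],[0,0,0],0.02],[[0.01,-0.003,0.005],[0,0,0],0.02],[[0.025,-0.003,0.005],[0,0,0],0.02],[[0.04,-0.003,0.005],[0,0,0],0.02],[[0.045,-0.003,0.005],[0,0,0],0.02]])

```text
time: 11.85
tool_pos: [0.565, 0.004, 0.0377]
tool_rot: [-3.141, -0.001, 1.553]
contact_force: [0.0, 0.8, -4.3]
opening: 0.0246
grip_force: 39.7
```

>>> arm_command(moves=[[[0,0,0.001],[0,0,0],0.02],[[0,0,0.002],[0,0,0],0.02],[[0,0,0.003],[0,0,0],0.02],[[0,0,0.003],[0,0,0],0.02],[[0,0,0.003],[0,0,0],0.02]])

```text
time: 12.35
tool_pos: [0.5653, 0.0017, 0.0358]
tool_rot: [3.141, -0.001, 1.55]
contact_force: [-2.8, 4.7, 5.1]
opening: 0.0246
grip_force: 39.8
```

Run:
```python
from h import *
avg(3)
```

```text
avg [0.5653 0.0017 0.0358] std [0. 0. 0.] rot [ 3.1407e+00 -9.0000e-04  1.5497e+00] F [-2.2  4.4  4.8]
```

>>> arm_command(moves=[[[0,0,-0.001],[0,0,0],0.045],[[0,0,-0.001],[0,0,0],0.045],[[0,0,-0.001],[0,0,0],0.045],[[0,0,-0.001],[0,0,0],0.045],[[0,0,-0.001],[0,0,0],0.045]])

```text
time: 13.0
tool_pos: [0.5651, 0.0014, 0.0357]
tool_rot: [3.142, -0.0, 1.55]
contact_force: [0.4, -0.1, -1.0]
opening: 0.0447
grip_force: 0.0
```

>>> arm_command(moves=[[[0,0,-0.03],[0,0,0],0.045],[[0,0,-0.07],[0,0,0],0.045],[[0,0,-0.12],[0,0,0],0.045],[[0,0,-0.17],[0,0,0],0.045],[[0,0,-0.22],[0,0,0],0.045]])

```text
time: 13.5
tool_pos: [0.5647, 0.0015, 0.2578]
tool_rot: [3.142, -0.0, 1.55]
contact_force: [1.6, -0.4, 0.4]
opening: 0.045
grip_force: 0.0
```

>>> arm_command(moves=[[[-0.2,-0.12,0],[0,0,0],0.06],[[-0.2,-0.12,0],[0,0,0],0.06],[[-0.2,-0.12,0],[0,0,0],0.06],[[-0.2,-0.12,0],[0,0,0],0.06],[[-0.2,-0.12,0],[0,0,0],0.06]])

```text
time: 14.0
tool_pos: [0.4392, -0.1981, 0.2558]
tool_rot: [-3.141, 0.001, 1.549]
contact_force: [0.9, -0.1, -0.1]
opening: 0.0599
grip_force: 0.0
```

Run:
```python
from h import *
st()
a=robot.read_camera("top"); b=robot.read_camera("scene")
A=cv2.resize(a[190:290,210:343,::-1],(400,300),interpolation=cv2.INTER_CUBIC); 
C=cv2.resize(b[140:215,255:320,::-1],(260,300),interpolation=cv2.INTER_CUBIC)
D=cv2.resize(b[170:290,220:350,::-1],(400,369),interpolation=cv2.INTER_CUBIC)[:300]
E=cv2.resize(a[235:285,305:372,::-1],(400,298),interpolation=cv2.INTER_CUBIC)
w=np.zeros((600,800,3),np.uint8); w[:300,:400]=A; w[:300,400:]=D; w[300:,400:660]=C; w[300:598,:400]=E
cv2.imwrite("pics/v1.png",w)
```

```text
t 14.0 p [ 0.4392 -0.1981  0.2558] r [-3.141e+00  1.000e-03  1.549e+00] F [ 0.9 -0.1 -0.1] T [-0.08  0.05  0.04] op 0.0599 g 0.0 q6 -0.56
```

View pics/v1.png

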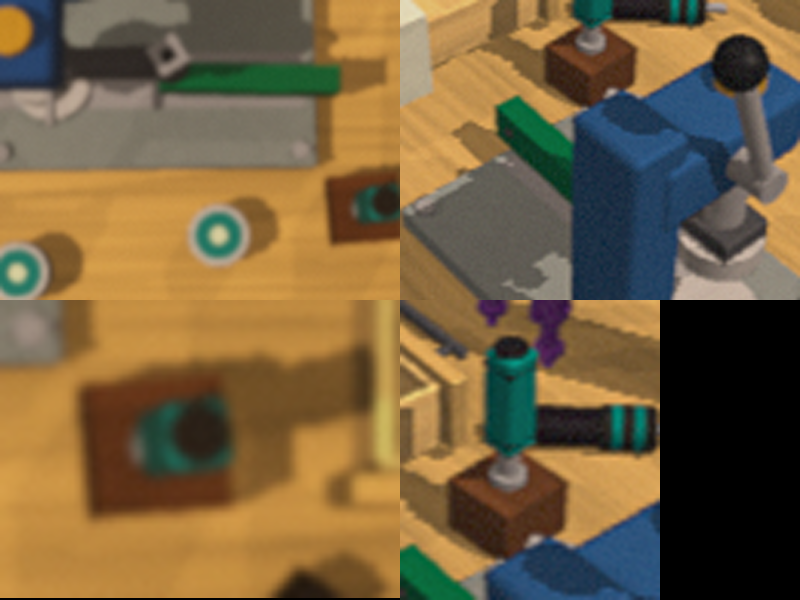

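The bar lies under the screw, its end at panel (160,88). The driver stands upright, its cap at panel (203,432).

Run:
```python
from h import *
for p in ((162,86),(340,80)): print("bar end",atz("top",[210+p[0]/3.0075,190+p[1]/3],.058))
print("drv",atz("top",[339,257.1],.156))
avg(2); to(.449,-.0915,.19,1.61); to(.449,-.0915,.106,1.61)
```

```text
bar end [0.55724633 0.08606466 0.058     ]
bar end [ 0.55971081 -0.07028111  0.058     ]
drv [ 0.4484463  -0.09239971  0.156     ]
avg [ 0.4406 -0.1968  0.2558] std [0.0003 0.0005 0.    ] rot [ 3.1413e+00 -2.0000e-04  1.5476e+00] F [ 0.4 -0.  -0.2]
d [0.1049, 0.0057, 0.0658] w [0.0, -0.0, -0.061]
d [0.1049, 0.0057, 0.1498] w [0.0, -0.0, -0.061]
```

>>> arm_command(moves=[[[0.105,0.006,0.066],[0,0,-0.061],0.06],[[0.105,0.006,0.066],[0,0,-0.061],0.06],[[0.105,0.006,0.066],[0,0,-0.061],0.06],[[0.105,0.006,0.066],[0,0,-0.061],0.06],[[0.105,0.006,0.066],[0,0,-0.061],0.06]])

```text
time: 14.7
tool_pos: [0.4499, -0.0903, 0.19]
tool_rot: [3.141, 0.0, 1.614]
contact_force: [-0.1, -0.2, -0.1]
opening: 0.06
grip_force: 0.0
```

>>> arm_command(moves=[[[0,0,0.03],[0,0,0],0.06],[[0,0,0.06],[0,0,0],0.06],[[0,0,0.084],[0,0,0],0.06],[[0,0,0.084],[0,0,0],0.06],[[0,0,0.084],[0,0,0],0.06]])

```text
time: 15.2
tool_pos: [0.45, -0.092, 0.1066]
tool_rot: [3.141, 0.0, 1.611]
contact_force: [0.4, -0.0, -0.2]
opening: 0.0601
grip_force: 0.0
```

>>> arm_command(moves=[[[0,0,0],[0,0,0],0.02],[[0,0,0],[0,0,0],0.02],[[0,0,0],[0,0,0],0.02],[[0,0,0],[0,0,0],0.02],[[0,0,0],[0,0,0],0.02]], squeeze=25)

```text
time: 15.7
tool_pos: [0.4494, -0.0912, 0.1061]
tool_rot: [3.141, 0.0, 1.612]
contact_force: [-0.9, -0.4, 2.0]
opening: 0.0283
grip_force: 24.6
```

Run:
```python
from h import *
avg(2);st()
```

```text
avg [ 0.4494 -0.0912  0.1061] std [0. 0. 0.] rot [3.1410e+00 2.0000e-04 1.6115e+00] F [-1.1  0.1  4. ]
t 15.8 p [ 0.4494 -0.0912  0.1061] r [3.141 0.    1.612] F [-1.2 -0.5  4. ] T [-0.06  0.25 -0.01] op 0.0282 g 24.6 q6 -0.41
```

>>> arm_command(moves=[[[0,0,-0.02],[0,0,0],0.02],[[0,0,-0.05],[0,0,0],0.02],[[0,0,-0.09],[0,0,0],0.02],[[0,0,-0.13],[0,0,0],0.02],[[0,0,-0.17],[0,0,0],0.02]], squeeze=35)

```text
time: 16.3
tool_pos: [0.4486, -0.0909, 0.277]
tool_rot: [-3.141, -0.001, 1.612]
contact_force: [1.1, -0.5, -1.6]
opening: 0.0281
grip_force: 34.5
```

Run:
```python
from h import *
st(); to(.5662,.0782,.27,2.199)
```

```text
t 16.3 p [ 0.4486 -0.0909  0.277 ] r [-3.141e+00 -1.000e-03  1.612e+00] F [ 1.1 -0.5 -1.6] T [-0.14 -0.06 -0.01] op 0.0281 g 34.5 q6 -0.41
d [0.1642, 0.1244, 0.0069] w [-0.001, -0.001, -0.587]
```

>>> arm_command(moves=[[[0.035,0.026,0],[0,0,-0.14],0.02],[[0.07,0.052,0.0],[0,0,-0.28],0.02],[[0.105,0.078,0.003],[0,0,-0.42],0.02],[[0.14,0.105,0.007],[0,0,-0.56],0.02],[[0.164,0.124,0.007],[0,0,-0.587],0.02]])

```text
time: 16.8
tool_pos: [0.5669, 0.0802, 0.2674]
tool_rot: [-3.14, -0.002, 2.204]
contact_force: [0.5, -0.3, -1.8]
opening: 0.0282
grip_force: 34.5
```

Run:
```python
from h import *
avg(4)
to(.5662,.0782,.24,2.199)
a=robot.read_camera("top"); b=robot.read_camera("scene")
A=cv2.resize(a[170:270,220:353,::-1],(400,300),interpolation=cv2.INTER_CUBIC); 
D=cv2.resize(b[120:220,250:383,::-1],(400,300),interpolation=cv2.INTER_CUBIC)
cv2.imwrite("pics/i1.png",np.hstack([A,D]))
```

```text
avg [0.5671 0.0803 0.2674] std [0.001  0.0019 0.0002] rot [ 3.1423e+00 -1.6000e-03  2.2020e+00] F [-0.7  0.1 -1.5]
d [-0.0, 0.0003, 0.0277] w [-0.002, -0.001, 0.0]
```

View pics/i1.png

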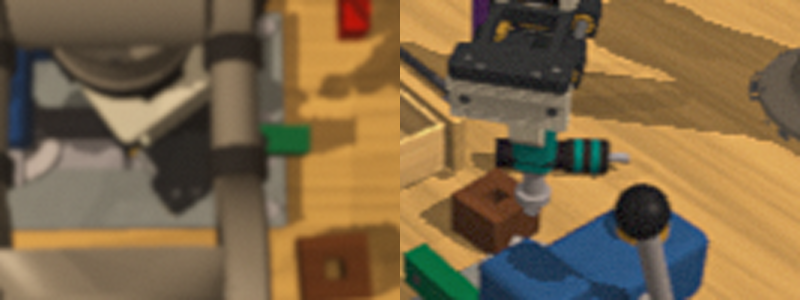

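The driver hangs vertical (collar at (530,200)). The stand's hole shows at top panel (330,268). I now try the fit gently.

>>> arm_command(moves=[[[0,0,0.01],[0,0,0],0.02],[[0,0,0.02],[0,0,0],0.02],[[0,0,0.025],[0,0,0],0.02],[[0,0,0.029],[0,0,0],0.02],[[0,0,0.032],[0,0,0],0.02]])

```text
time: 17.6
tool_pos: [0.5663, 0.0776, 0.2363]
tool_rot: [-3.141, -0.0, 2.198]
contact_force: [-0.5, -0.7, -1.4]
opening: 0.028
grip_force: 34.5
```

Run:
```python
from h import *
avg(3)
st()
print("stand hole",tri([282.3,183.3],[329.7,259.3]),atz("top",[329.7,259.3],.045))
print(proj("scene",[[.5669,.0793,.21]])[0],"obs 293.6,185.3")
```

```text
avg [0.5663 0.0777 0.2363] std [0.0001 0.     0.0003] rot [ 3.1420e+00 -4.0000e-04  2.1984e+00] F [ 0.3  0.1 -1.5]
t 17.75 p [0.5664 0.0777 0.2367] r [ 3.142 -0.     2.198] F [ 0.4 -0.2 -1.6] T [ 0.02 -0.04  0.03] op 0.0285 g 34.5 q6 -0.63
stand hole (array([ 0.44932237, -0.08653786,  0.04906307]), np.float64(0.0047670257355308015)) [ 0.44786872 -0.08529861  0.045     ]
[293.95746648 184.684907  ] obs 293.6,185.3
```

>>> arm_command(moves=[[[0,0,0.001],[0,0,0],0.02],[[0,0,0.002],[0,0,0],0.02],[[0,0,0.003],[0,0,0],0.02],[[0,0,0.004],[0,0,0],0.02],[[0,0,0.004],[0,0,0],0.02]])

```text
time: 18.25
tool_pos: [0.5667, 0.0778, 0.2337]
tool_rot: [3.14, 0.001, 2.198]
contact_force: [-1.2, -0.4, 6.0]
opening: 0.0279
grip_force: 34.5
```

>>> arm_command(moves=[[[0,0,0.001],[0,0,0],0.02],[[0,0,0.002],[0,0,0],0.02],[[0,0,0.003],[0,0,0],0.02],[[0,0,0.003],[0,0,0],0.02],[[0,0,0.003],[0,0,0],0.02]])

```text
time: 18.75
tool_pos: [0.5678, 0.0779, 0.2308]
tool_rot: [3.138, 0.002, 2.198]
contact_force: [3.9, 1.0, 5.2]
opening: 0.0281
grip_force: 34.5
```

Run:
```python
from h import *
avg(2)
st()
```

```text
avg [0.5678 0.0779 0.2308] std [0. 0. 0.] rot [3.1379e+00 2.1000e-03 2.1984e+00] F [3.5 1.  5. ]
t 18.85 p [0.5678 0.0779 0.2308] r [3.138e+00 2.000e-03 2.198e+00] F [3.3 0.7 4.7] T [ 0.25 -1.01  0.03] op 0.0282 g 34.5 q6 -0.63
```

>>> arm_command(moves=[[[-0.001,0.001,0],[0,0,0],0.02],[[-0.001,0.002,0.001],[0,0,0],0.02],[[-0.001,0.002,0.002],[0,0,0],0.02],[[-0.001,0.002,0.003],[0,0,0],0.02],[[-0.001,0.002,0.003],[0,0,0],0.02]])

```text
time: 19.35
tool_pos: [0.5692, 0.0779, 0.2265]
tool_rot: [3.141, 0.001, 2.198]
contact_force: [5.1, -0.0, 0.6]
opening: 0.0283
grip_force: 34.5
```

Run:
```python
from h import *
avg(2)
st()
```

```text
avg [0.5692 0.0779 0.2265] std [0. 0. 0.] rot [3.1407e+00 9.0000e-04 2.1983e+00] F [ 5.3 -0.1  0.4]
t 19.45 p [0.5692 0.0779 0.2265] r [3.141e+00 1.000e-03 2.198e+00] F [ 4.9 -0.   0.8] T [-0.09 -1.36 -0.01] op 0.0281 g 34.5 q6 -0.62
```

>>> arm_command(moves=[[[-0.001,0.001,0],[0,0,0],0.02],[[-0.001,0.001,0.001],[0,0,0],0.02],[[-0.001,0.001,0.002],[0,0,0],0.02],[[-0.001,0.001,0.002],[0,0,0],0.02],[[-0.001,0.001,0.002],[0,0,0],0.02]])

```text
time: 19.95
tool_pos: [0.5698, 0.0779, 0.2243]
tool_rot: [-3.141, -0.001, 2.198]
contact_force: [4.2, 0.6, -2.1]
opening: 0.028
grip_force: 34.5
```

>>> arm_command(moves=[[[0,0,0.001],[0,0,0],0.02],[[0,0,0.002],[0,0,0],0.02],[[0,0,0.003],[0,0,0],0.02],[[0,0,0.003],[0,0,0],0.02],[[0,0,0.003],[0,0,0],0.02]])

```text
time: 20.45
tool_pos: [0.5699, 0.0779, 0.2216]
tool_rot: [-3.141, -0.0, 2.198]
contact_force: [3.2, -0.6, -0.3]
opening: 0.0281
grip_force: 34.5
```

Run:
```python
from h import *
avg(2)
st()
```

```text
avg [0.5699 0.0779 0.2216] std [0. 0. 0.] rot [ 3.1418e+00 -2.0000e-04  2.1985e+00] F [ 2.6 -0.6 -0.5]
t 20.55 p [0.5699 0.0779 0.2216] r [-3.141 -0.     2.198] F [ 2.7 -0.7 -0. ] T [-0.23 -0.61 -0.01] op 0.028 g 34.5 q6 -0.63
```

>>> arm_command(moves=[[[0,0,0.0005],[0,0,0],0.02],[[0,0,0.001],[0,0,0],0.02],[[0,0,0.0015],[0,0,0],0.02],[[0,0,0.002],[0,0,0],0.02],[[0,0,0.002],[0,0,0],0.02]])

```text
time: 21.05
tool_pos: [0.57, 0.0779, 0.2204]
tool_rot: [3.141, 0.0, 2.199]
contact_force: [1.2, -1.7, 4.7]
opening: 0.028
grip_force: 34.5
```

Run:
```python
from h import *
avg(2)
```

```text
avg [0.57   0.0779 0.2204] std [0. 0. 0.] rot [3.1410e+00 4.0000e-04 2.1985e+00] F [ 1.  -0.7  4.9]
```

Seated: the collar rests with the head at about 159.4 mm, so the screw stands near 4.06 rad. It needs about 2.75 rad more plus the play, and I turn it in steps.

>>> arm_command(moves=[[[0,0,0],[0,0,0.14],0.02],[[0,0,0],[0,0,0.28],0.02],[[0,0,0.0003],[0,0,0.42],0.02],[[0,0,0.0006],[0,0,0.56],0.02],[[0,0,0.0008],[0,0,0.7],0.02]])

```text
time: 21.65
tool_pos: [0.5695, 0.0775, 0.2199]
tool_rot: [-3.141, 0.001, 1.493]
contact_force: [-2.6, -1.3, 9.3]
opening: 0.028
grip_force: 34.5
```

Run:
```python
from h import *
avg(2);st()
```

```text
avg [0.5695 0.0775 0.2198] std [0. 0. 0.] rot [3.1420e+00 9.0000e-04 1.4899e+00] F [-2.2 -2.2  7.9]
t 21.75 p [0.5695 0.0775 0.2198] r [-3.141e+00  1.000e-03  1.494e+00] F [-1.9 -2.9  7.5] T [-0.6   0.44 -0.02] op 0.0281 g 34.5 q6 0.08
```

>>> arm_command(moves=[[[-0.0007,-0.0007,0.0002],[0,0,0.14],0.02],[[-0.0007,-0.0007,0.0004],[0,0,0.28],0.02],[[-0.0007,-0.0007,0.0006],[0,0,0.42],0.02],[[-0.0007,-0.0007,0.0008],[0,0,0.56],0.02],[[-0.0007,-0.0007,0.001],[0,0,0.7],0.02]])

```text
time: 22.25
tool_pos: [0.5682, 0.0776, 0.2187]
tool_rot: [-3.14, 0.001, 0.793]
contact_force: [-2.7, 0.2, 9.0]
opening: 0.0284
grip_force: 34.6
```

Run:
```python
from h import *
avg(2);st()
```

```text
avg [0.5682 0.0776 0.2187] std [0. 0. 0.] rot [3.1432e+00 7.0000e-04 7.9010e-01] F [-3.2  0.2  8.5]
t 22.35 p [0.5682 0.0776 0.2187] r [-3.14e+00  1.00e-03  7.95e-01] F [-2.4  0.2  8.4] T [ 0.02  0.8  -0.08] op 0.0283 g 34.5 q6 0.78
```

>>> arm_command(moves=[[[-0.0007,-0.0007,0.0002],[0,0,0.14],0.02],[[-0.0007,-0.0007,0.0004],[0,0,0.28],0.02],[[-0.0007,-0.0007,0.0006],[0,0,0.42],0.02],[[-0.0007,-0.0007,0.0008],[0,0,0.56],0.02],[[-0.0007,-0.0007,0.0011],[0,0,0.7],0.02]])

```text
time: 22.85
tool_pos: [0.5674, 0.0786, 0.2176]
tool_rot: [-3.139, 0.001, 0.093]
contact_force: [-2.5, 4.4, 8.0]
opening: 0.0282
grip_force: 34.6
```

Run:
```python
from h import *
avg(2);st()
```

```text
avg [0.5674 0.0786 0.2176] std [0. 0. 0.] rot [3.1441e+00 9.0000e-04 9.0300e-02] F [-2.8  4.2  8.3]
t 22.95 p [0.5674 0.0786 0.2176] r [-3.139e+00  1.000e-03  9.500e-02] F [-2.8  4.2  7.9] T [ 0.76  0.64 -0.01] op 0.028 g 34.5 q6 1.48
```

>>> arm_command(moves=[[[-0.0007,-0.0013,0.0002],[0,0,0.1],0.02],[[-0.0007,-0.0013,0.0004],[0,0,0.2],0.02],[[-0.0007,-0.0013,0.0006],[0,0,0.3],0.02],[[-0.0007,-0.0013,0.0008],[0,0,0.4],0.02],[[-0.0007,-0.0013,0.0008],[0,0,0.5],0.02]])

```text
time: 23.45
tool_pos: [0.5671, 0.0797, 0.2169]
tool_rot: [-3.139, 0.001, -0.405]
contact_force: [-0.6, 3.2, 6.7]
opening: 0.0277
grip_force: 34.6
```

>>> arm_command(moves=[[[0,-0.0005,0.0001],[0,0,0.08],0.02],[[0,-0.0005,0.0003],[0,0,0.16],0.02],[[0,-0.0005,0.0005],[0,0,0.24],0.02],[[0,-0.0005,0.0005],[0,0,0.32],0.02],[[0,-0.0005,0.0005],[0,0,0.34],0.02]])

```text
time: 23.95
tool_pos: [0.5675, 0.0803, 0.2164]
tool_rot: [-3.139, 0.001, -0.743]
contact_force: [0.5, 4.0, 6.8]
opening: 0.028
grip_force: 34.6
```

Run:
```python
from h import *
avg(4);st()
```

```text
avg [0.5675 0.0803 0.2164] std [0. 0. 0.] rot [ 3.1438e+00  1.2000e-03 -7.4180e-01] F [0.2 4.2 6.6]
t 24.15 p [0.5675 0.0803 0.2163] r [-3.139e+00  1.000e-03 -7.410e-01] F [0.5 4.8 6.1] T [0.86 0.16 0.05] op 0.0282 g 34.5 q6 2.32
```

>>> arm_command(moves=[[[0,0,0],[0,0,0],0.06],[[0,0,0],[0,0,0],0.06],[[0,0,0],[0,0,0],0.06],[[0,0,0],[0,0,0],0.06],[[0,0,0],[0,0,0],0.06]])

```text
time: 24.65
tool_pos: [0.5675, 0.0788, 0.2153]
tool_rot: [3.141, 0.001, -0.742]
contact_force: [-0.3, 0.1, -0.1]
opening: 0.059
grip_force: 0.0
```

>>> arm_command(moves=[[[0,0,-0.02],[0,0,0],0.06],[[0,0,-0.04],[0,0,0],0.06],[[0,0,-0.06],[0,0,0],0.06],[[0,0,-0.08],[0,0,0],0.06],[[0,0,-0.1],[0,0,0],0.06]])

```text
time: 25.15
tool_pos: [0.5675, 0.0789, 0.3162]
tool_rot: [3.141, 0.0, -0.742]
contact_force: [-0.7, -0.9, 0.7]
opening: 0.06
grip_force: 0.0
```

Run:
```python
from h import *
st(); to(.5655,-.09,.31,.9);
```

```text
t 25.15 p [0.5675 0.0789 0.3162] r [ 3.141  0.    -0.742] F [-0.7 -0.9  0.7] T [-0.01  0.18 -0.04] op 0.06 g 0.0 q6 2.32
d [0.1126, 0.1258, 0.0062] w [-0.0, 0.0, -1.642]
```

>>> arm_command(moves=[[[0.03,0.03,0],[0,0,-0.14],0.05],[[0.06,0.065,0],[0,0,-0.28],0.05],[[0.085,0.095,0],[0,0,-0.42],0.05],[[0.113,0.126,0],[0,0,-0.56],0.05],[[0.113,0.126,0],[0,0,-0.7],0.05]])

```text
time: 25.65
tool_pos: [0.5655, -0.0953, 0.315]
tool_rot: [3.14, 0.001, -0.041]
contact_force: [-0.3, 0.8, -0.6]
opening: 0.05
grip_force: 0.0
```

>>> arm_command(moves=[[[0,0,0],[0,0,-0.15],0.05],[[0,0,0],[0,0,-0.3],0.05],[[0,0,0],[0,0,-0.45],0.05],[[0,0,0],[0,0,-0.6],0.05],[[0,0,0],[0,0,-0.74],0.05]])

```text
time: 26.15
tool_pos: [0.5658, -0.0904, 0.3154]
tool_rot: [-3.141, 0.0, 0.704]
contact_force: [0.3, 0.3, 0.9]
opening: 0.0499
grip_force: 0.0
```

>>> arm_command(moves=[[[0,0,0],[0,0,-0.15],0.05],[[0,0,0],[0,0,-0.3],0.05],[[0,0,0],[0,0,-0.45],0.05],[[0,0,0],[0,0,-0.6],0.05],[[0,0,0],[0,0,-0.74],0.05]])

```text
time: 26.65
tool_pos: [0.5658, -0.0904, 0.3154]
tool_rot: [-3.141, -0.0, 1.444]
contact_force: [0.4, 0.4, -0.1]
opening: 0.0498
grip_force: 0.0
```

Run:
```python
from h import *
avg(2); to(.5655,-.015,.12,1.551)
a=robot.read_camera("top"); b=robot.read_camera("scene")
A=cv2.resize(a[160:280,200:360,::-1],(400,300),interpolation=cv2.INTER_CUBIC); 
D=cv2.resize(b[100:220,190:350,::-1],(400,300),interpolation=cv2.INTER_CUBIC)
cv2.imwrite("pics/j1.png",np.hstack([A,D]))
```

```text
avg [ 0.5658 -0.0904  0.3154] std [0. 0. 0.] rot [ 3.1420e+00 -1.0000e-04  1.4453e+00] F [ 0.1 -0.2  0.3]
d [0.0747, -0.0101, 0.1954] w [-0.0, -0.0, -0.111]
```

View pics/j1.png

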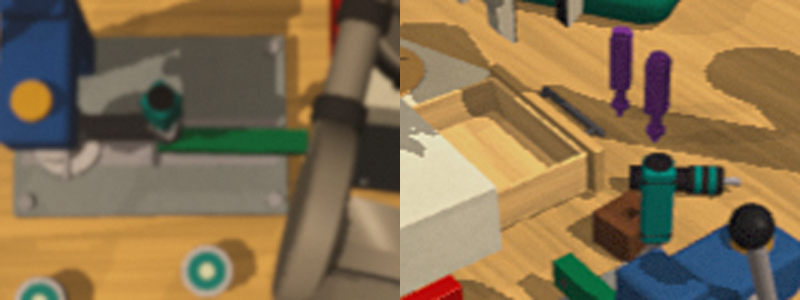

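The driver stands in the screw (cap at (160,95)) and the bar is in place. Now I grip the bar and draw it out.

>>> arm_command(moves=[[[0.075,-0.01,0.01],[0,0,-0.106],0.05],[[0.075,-0.01,0.05],[0,0,-0.106],0.05],[[0.075,-0.01,0.1],[0,0,-0.106],0.05],[[0.075,-0.01,0.15],[0,0,-0.106],0.05],[[0.075,-0.01,0.195],[0,0,-0.106],0.05]])

```text
time: 27.35
tool_pos: [0.5653, -0.0142, 0.1186]
tool_rot: [-3.141, -0.0, 1.542]
contact_force: [0.3, -0.1, 0.0]
opening: 0.0499
grip_force: 0.0
```

Run:
```python
from h import *
avg(3); to(.5655,-.015,.0375,1.551)
```

```text
avg [ 0.5623 -0.014   0.1149] std [0.0014 0.0003 0.003 ] rot [ 3.1521e+00 -1.4000e-03  1.5418e+00] F [-1.4  0.2 -1.8]
d [-0.0007, 0.0018, 0.0811] w [-0.006, -0.001, -0.009]
```

Run:
```python
from h import *
st(); avg(3); st(); to(.5655,-.015,.0375,1.551)
```

```text
t 27.5 p [ 0.5642 -0.0144  0.1186] r [-3.136e+00 -1.000e-03  1.542e+00] F [ 0.3 -0.3  0.1] T [-0.07  0.02 -0.01] op 0.0503 g 0.0 q6 -0.13
avg [ 0.5671 -0.0149  0.1225] std [0.0006 0.0001 0.0009] rot [3.1389e+00 2.0000e-04 1.5430e+00] F [-0.2  0.1  0.4]
t 27.65 p [ 0.5677 -0.015   0.1234] r [3.137e+00 1.000e-03 1.543e+00] F [-0.8  0.1 -0.1] T [-0.04  0.05  0.02] op 0.0498 g 0.0 q6 -0.13
d [-0.0, -0.0027, 0.0859] w [0.005, 0.001, -0.008]
```

>>> arm_command(moves=[[[0,0,0.02],[0,0,-0.008],0.05],[[0,0,0.04],[0,0,-0.008],0.05],[[0,0,0.06],[0,0,-0.008],0.05],[[0,0,0.075],[0,0,-0.008],0.05],[[0,0,0.084],[0,0,-0.008],0.05]])

```text
time: 28.15
tool_pos: [0.5673, -0.0149, 0.038]
tool_rot: [3.138, 0.0, 1.552]
contact_force: [-0.1, 0.3, 1.0]
opening: 0.0502
grip_force: 0.0
```

>>> arm_command(moves=[[[0,0,0],[0,0,0],0.02],[[0,0,0],[0,0,0],0.02],[[0,0,0],[0,0,0],0.02],[[0,0,0],[0,0,0],0.02],[[0,0,0],[0,0,0],0.02]], squeeze=40)

```text
time: 28.65
tool_pos: [0.5659, -0.0148, 0.0376]
tool_rot: [3.141, 0.0, 1.552]
contact_force: [-2.7, -0.7, 6.7]
opening: 0.0243
grip_force: 40.0
```

Run:
```python
from h import *
avg(3)
```

```text
avg [ 0.5659 -0.0148  0.0376] std [0. 0. 0.] rot [3.1410e+00 1.0000e-04 1.5523e+00] F [-3.2 -0.8  5.8]
```

>>> arm_command(moves=[[[-0.004,0,0],[0,0,0],0.02],[[-0.01,0,0],[0,0,0],0.02],[[-0.016,0,0],[0,0,0],0.02],[[-0.02,0,0],[0,0,0],0.02],[[-0.023,0,0],[0,0,0],0.02]])

```text
time: 29.3
tool_pos: [0.5662, -0.0363, 0.0376]
tool_rot: [3.14, -0.002, 1.552]
contact_force: [-0.7, 5.3, 5.1]
opening: 0.025
grip_force: 40.0
```

>>> arm_command(moves=[[[-0.01,0,0],[0,0,0],0.02],[[-0.02,0,0],[0,0,0],0.02],[[-0.03,0,-0.001],[0,0,0],0.02],[[-0.04,0,-0.002],[0,0,0],0.02],[[-0.045,0,-0.002],[0,0,0],0.02]])

```text
time: 29.8
tool_pos: [0.5643, -0.084, 0.0382]
tool_rot: [-3.141, 0.0, 1.552]
contact_force: [-0.6, 0.5, -4.8]
opening: 0.0252
grip_force: 40.0
```

Run:
```python
from h import *
avg(3)
```

```text
avg [ 0.5643 -0.0837  0.0381] std [0.     0.0005 0.    ] rot [3.1423e+00 1.0000e-04 1.5513e+00] F [ 0.1 -0.4 -4.1]
```

The bar dragged at about 5 N and is now free. I leave it resting on the base, clear of the screw, while the driver goes back first, as asked.

>>> arm_command(moves=[[[0.01,0,0],[0,0,0],0.02],[[0.02,0,0],[0,0,0],0.02],[[0.022,0,0.001],[0,0,0],0.02],[[0.022,0,0.002],[0,0,0],0.02],[[0.022,0,0.002],[0,0,0],0.02]])

```text
time: 30.45
tool_pos: [0.5649, -0.059, 0.0375]
tool_rot: [3.142, -0.002, 1.553]
contact_force: [-2.5, 5.4, 5.6]
opening: 0.0246
grip_force: 40.0
```

>>> arm_command(moves=[[[0,0,0],[0,0,0],0.045],[[0,0,0],[0,0,0],0.045],[[0,0,0],[0,0,0],0.045],[[0,0,0],[0,0,0],0.045],[[0,0,-0.01],[0,0,0],0.05]])

```text
time: 30.95
tool_pos: [0.5642, -0.0606, 0.0457]
tool_rot: [-3.139, -0.001, 1.552]
contact_force: [0.2, 0.2, 0.7]
opening: 0.0485
grip_force: 0.0
```

>>> arm_command(moves=[[[0,0,-0.04],[0,0,0],0.06],[[0,0,-0.09],[0,0,0],0.06],[[0,0,-0.14],[0,0,0],0.06],[[0,0,-0.19],[0,0,0],0.06],[[0,0,-0.24],[0,0,0],0.06]])

```text
time: 31.45
tool_pos: [0.5645, -0.0606, 0.2896]
tool_rot: [3.14, 0.0, 1.552]
contact_force: [0.6, 0.4, -0.3]
opening: 0.06
grip_force: 0.0
```

Run:
```python
from h import *
st(); to(.568,.079,.31,.829);to(.568,.079,.31,2.4)
```

```text
t 31.45 p [ 0.5645 -0.0606  0.2896] r [3.14  0.    1.552] F [ 0.6  0.4 -0.3] T [-0.12  0.   -0.1 ] op 0.06 g 0.0 q6 -0.22
d [0.1397, 0.0009, -0.0204] w [0.001, -0.0, 0.723]
d [0.1397, 0.0009, -0.0204] w [0.001, 0.001, -0.848]
```

>>> arm_command(moves=[[[0.0,0,-0.02],[0,0,0.14],0.06],[[0.03,0,-0.02],[0,0,0.28],0.06],[[0.07,0.0,-0.02],[0,0,0.42],0.06],[[0.11,0.001,-0.02],[0,0,0.56],0.06],[[0.14,0.001,-0.02],[0,0,0.7],0.06]])

```text
time: 31.95
tool_pos: [0.5682, 0.0813, 0.3075]
tool_rot: [3.141, -0.001, 0.847]
contact_force: [0.8, 0.9, -0.7]
opening: 0.06
grip_force: 0.0
```

Run:
```python
from h import *
avg(4); to(.568,.079,.217,.829)
```

```text
avg [0.5682 0.0821 0.3072] std [0.0002 0.0021 0.0001] rot [ 3.1417e+00 -1.2000e-03  8.5140e-01] F [-0.7  0.4  0. ]
d [-0.0007, -0.0, 0.0901] w [0.001, -0.0, 0.027]
```

>>> arm_command(moves=[[[0,0,0.025],[0,0,0.025],0.06],[[0,0,0.05],[0,0,0.025],0.06],[[0,0,0.075],[0,0,0.025],0.06],[[0,0,0.09],[0,0,0.025],0.06],[[0,0,0.09],[0,0,0.025],0.06]])

```text
time: 32.65
tool_pos: [0.5674, 0.0777, 0.2145]
tool_rot: [-3.138, 0.003, 0.827]
contact_force: [0.6, 0.1, 0.5]
opening: 0.06
grip_force: 0.0
```

>>> arm_command(moves=[[[0,0,0],[0,0,0],0.02],[[0,0,0],[0,0,0],0.02],[[0,0,0],[0,0,0],0.02],[[0,0,0],[0,0,0],0.02],[[0,0,0],[0,0,0],0.02]], squeeze=30)

```text
time: 33.15
tool_pos: [0.5689, 0.0792, 0.2172]
tool_rot: [3.14, -0.001, 0.828]
contact_force: [0.1, -0.7, 1.7]
opening: 0.0282
grip_force: 29.2
```

Run:
```python
from h import *
avg(3);st()
```

```text
avg [0.5689 0.0793 0.2171] std [0. 0. 0.] rot [ 3.1405e+00 -8.0000e-04  8.2770e-01] F [ 0.6 -0.7  3.1]
t 33.3 p [0.5689 0.0793 0.2171] r [ 3.14e+00 -1.00e-03  8.28e-01] F [ 0.7 -0.2  3.2] T [-0.21  0.11  0.01] op 0.0284 g 29.2 q6 0.75
```

>>> arm_command(moves=[[[0,0,-0.005],[0,0,0],0.02],[[0,0,-0.012],[0,0,0],0.02],[[0,0,-0.02],[0,0,0],0.02],[[0,0,-0.04],[0,0,0],0.02],[[0,0,-0.06],[0,0,0],0.02]])

```text
time: 33.8
tool_pos: [0.5681, 0.0795, 0.2774]
tool_rot: [-3.14, 0.001, 0.828]
contact_force: [-0.5, 0.5, -1.7]
opening: 0.0283
grip_force: 29.2
```

Run:
```python
from h import *
avg(3); to(.4494,-.0905,.265,.05); crop("top","h2.png",238,185,70,52)
```

```text
avg [0.5694 0.0795 0.2797] std [0.0003 0.     0.0014] rot [ 3.1384 -0.0033  0.8276] F [0.2 0.3 0. ]
d [-0.2061, 0.0269, 0.0125] w [0.001, -0.003, 0.778]
h2.png scale 11.428571428571429 t 34.0
```

>>> arm_command(moves=[[[-0.04,0.005,0],[0,0,0.15],0.02],[[-0.085,0.011,0],[0,0,0.3],0.02],[[-0.13,0.017,0],[0,0,0.45],0.02],[[-0.175,0.023,0.005],[0,0,0.6],0.02],[[-0.206,0.027,0.01],[0,0,0.745],0.02]])

```text
time: 34.5
tool_pos: [0.4467, -0.092, 0.2653]
tool_rot: [-3.141, 0.002, 0.075]
contact_force: [0.4, 0.0, -1.4]
opening: 0.0284
grip_force: 29.2
```

Run:
```python
from h import *
avg(6); to(.4494,-.0905,.13,.05)
a=robot.read_camera("top"); b=robot.read_camera("scene")
A=cv2.resize(a[190:250,220:310,::-1],(450,300),interpolation=cv2.INTER_CUBIC)
B=cv2.resize(b[120:220,230:340,::-1],(330,300),interpolation=cv2.INTER_CUBIC)
cv2.imwrite("pics/k1.png",np.hstack([A,B]))
```

```text
avg [ 0.4475 -0.0916  0.2655] std [0.0017 0.0016 0.0006] rot [3.1423e+00 2.3000e-03 7.8500e-02] F [ 0.1 -0.1 -1.6]
d [0.0001, 0.0006, 0.1361] w [-0.001, 0.0, 0.034]
```

View pics/k1.png

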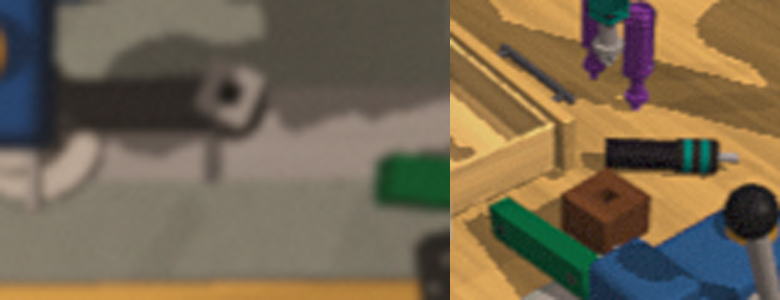

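The screw is set with its head turned to about -20°. The driver hangs above the stand's hole (scene panel (608,195)), and the green bar rests on the base. Fourteen pictures are now viewed, so from here on I measure by code.

>>> arm_command(moves=[[[0,0,0.03],[0,0,0.03],0.02],[[0,0,0.07],[0,0,0.03],0.02],[[0,0,0.1],[0,0,0.03],0.02],[[0,0,0.125],[0,0,0.03],0.02],[[0,0,0.138],[0,0,0.03],0.02]])

```text
time: 35.4
tool_pos: [0.4484, -0.0894, 0.1263]
tool_rot: [-3.14, 0.003, 0.055]
contact_force: [0.2, -0.0, -1.3]
opening: 0.0281
grip_force: 29.2
```

Run:
```python
from h import *
avg(5)
```

```text
avg [ 0.4489 -0.0898  0.1276] std [0.0008 0.0005 0.0015] rot [3.1426e+00 1.8000e-03 5.4100e-02] F [-0.   0.2 -1.6]
```

>>> arm_command(moves=[[[0,0,0.004],[0,0,0],0.02],[[0,0,0.008],[0,0,0],0.02],[[0,0,0.012],[0,0,0],0.02],[[0,0,0.016],[0,0,0],0.02],[[0,0,0.016],[0,0,0],0.02]])

```text
time: 36.15
tool_pos: [0.4487, -0.0905, 0.1119]
tool_rot: [-3.141, 0.001, 0.052]
contact_force: [-0.1, 0.8, -0.8]
opening: 0.0287
grip_force: 29.2
```

>>> arm_command(moves=[[[0,0,0.001],[0,0,0],0.02],[[0,0,0.002],[0,0,0],0.02],[[0,0,0.003],[0,0,0],0.02],[[0,0,0.004],[0,0,0],0.02],[[0,0,0.004],[0,0,0],0.02]])

```text
time: 36.65
tool_pos: [0.449, -0.0906, 0.1084]
tool_rot: [-3.141, 0.0, 0.052]
contact_force: [0.8, -0.4, -1.1]
opening: 0.0283
grip_force: 29.2
```

Run:
```python
from h import *
avg(3)
```

```text
avg [ 0.4491 -0.0906  0.1085] std [0. 0. 0.] rot [ 3.1417 -0.      0.0525] F [ 0.2 -0.  -1.2]
```

>>> arm_command(moves=[[[0,0,0.001],[0,0,0],0.02],[[0,0,0.002],[0,0,0],0.02],[[0,0,0.002],[0,0,0],0.02],[[0,0,0.002],[0,0,0],0.02],[[0,0,0.002],[0,0,0],0.02]])

```text
time: 37.3
tool_pos: [0.4492, -0.0907, 0.1068]
tool_rot: [3.141, -0.001, 0.053]
contact_force: [-1.5, -0.2, 5.4]
opening: 0.0282
grip_force: 29.2
```

>>> arm_command(moves=[[[0,0,0],[0,0,0],0.06],[[0,0,0],[0,0,0],0.06],[[0,0,0],[0,0,0],0.06],[[0,0,0],[0,0,0],0.06],[[0,0,0],[0,0,0],0.06]])

```text
time: 37.8
tool_pos: [0.449, -0.0906, 0.1064]
tool_rot: [-3.141, 0.0, 0.052]
contact_force: [0.1, 0.1, 0.4]
opening: 0.0594
grip_force: 0.0
```

>>> arm_command(moves=[[[0,0,-0.02],[0,0,0],0.06],[[0,0,-0.04],[0,0,0],0.06],[[0,0,-0.06],[0,0,0],0.06],[[0,0,-0.09],[0,0,0],0.06],[[0,0,-0.13],[0,0,0],0.06]])

```text
time: 38.3
tool_pos: [0.4481, -0.0903, 0.2365]
tool_rot: [-3.14, 0.003, 0.052]
contact_force: [0.7, -0.2, -0.6]
opening: 0.0601
grip_force: 0.0
```

```bash
cat >> h.py <<'E'
def blobs(n,lo,hi,amin=15,show=True,roi=None):
    im=cv2.cvtColor(robot.read_camera(n),cv2.COLOR_RGB2HSV); m=cv2.inRange(im,np.array(lo),np.array(hi))
    N,L,S,C=cv2.connectedComponentsWithStats(m)
    out=[]
    for i in range(1,N):
        if S[i,4]>=amin:
            pts=np.argwhere(L==i)[:,::-1].astype(np.float32); r=cv2.minAreaRect(pts)
            out.append((C[i],S[i,4],r))
            if show: print(n,"c",C[i].round(1),"area",S[i,4],"box",S[i,:4],"rect",[np.round(q,1) for q in r])
    return out
E
python3 - <<'E'
from h import *
st()
print("green-teal"); blobs("top",(45,90,30),(100,255,255)); blobs("scene",(45,90,30),(100,255,255))
E
```

```text
t 38.3 p [ 0.4481 -0.0903  0.2365] r [-3.14e+00  3.00e-03  5.20e-02] F [ 0.7 -0.2 -0.6] T [-0.08  0.12 -0.03] op 0.0601 g 0.0 q6 1.15
green-teal
top c [ 52.5 120.9] area 298 box [ 44 110  21  22] rect [array([ 54. , 120.5]), array([21., 20.]), np.float64(90.0)]
top c [403. 119.] area 136 box [390 116  27   7] rect [array([403., 119.]), array([25.9,  5.5]), np.float64(5.2)]
top c [ 15.2 191.9] area 1171 box [  0 172  34  41] rect [array([ 16.5, 192. ]), array([40., 33.]), np.float64(90.0)]
top c [314.8 226.7] area 361 box [296 221  40  12] rect [array([315.2, 227. ]), array([39.1,  9.9]), np.float64(6.3)]
top c [282.4 267.7] area 118 box [276 261  14  14] rect [array([282.5, 267.5]), array([13., 13.]), np.float64(90.0)]
top c [215.4 280.7] area 115 box [209 274  14  14] rect [array([215.5, 280.5]), array([13., 13.]), np.float64(90.0)]
top c [340.5 307.8] area 26 box [338 305   6   7] rect [array([340.5, 308. ]), array([6.4, 3.5]), np.float64(45.0)]
top c [518.6 384.4] area 6198 box [463 335  97  85] rect [array([511., 377.]), array([84., 96.]), np.float64(90.0)]
scene c [246.8  80.7] 
[... 587 characters left out ...]
171.5] area 36 box [307 166   4  11] rect [array([308.5, 171. ]), array([10.,  3.]), np.float64(90.0)]
scene c [314.5 171.6] area 41 box [313 167   4  11] rect [array([314.5, 172. ]), array([10.,  3.]), np.float64(90.0)]
scene c [261.2 201.5] area 547 box [243 186  37  35] rect [array([261.7, 201.5]), array([44.9, 14.9]), np.float64(35.5)]
scene c [377.7 239.6] area 108 box [370 234  16  12] rect [array([378. , 239.5]), array([15.5, 10.4]), np.float64(18.4)]
scene c [220.1 305.9] area 125 box [200 299  41  15] rect [array([220.2, 305.9]), array([ 3.3, 41.8]), np.float64(73.9)]
scene c [543.7 412.9] area 437 box [523 405  37  15] rect [array([541., 412.]), array([14., 36.]), np.float64(90.0)]
```

>>> arm_command(moves=[[[0,0.05,-0.03],[0,0,-0.15],0.06],[[0,0.1,-0.03],[0,0,-0.3],0.06],[[0,0.14,-0.03],[0,0,-0.45],0.06],[[0,0.18,-0.03],[0,0,-0.6],0.06],[[0,0.2,-0.03],[0,0,-0.74],0.06]])

```text
time: 38.9
tool_pos: [0.459, -0.294, 0.2653]
tool_rot: [-3.141, 0.001, 0.776]
contact_force: [0.1, 0.0, 0.1]
opening: 0.0599
grip_force: 0.0
```

Run:
```python
from h import *
st()
B=[b for b in blobs("top",(45,90,30),(85,255,255),show=False) if 250<b[0][0]<370 and 190<b[0][1]<250]
for c,a,r in B:
    box=cv2.boxPoints(r); print(c,a,r); print([atz("top",p,.058)[:2].round(4).tolist() for p in box], atz("top",c,.058))
# expected bar corners projected
for p in ((-.0125,.08),(.0125,.08),(.0125,-.08),(-.0125,-.08)):
    print(proj("top",[[.5645+p[0],-.0347+p[1],.058]])[0].round(1))
```

```text
t 38.9 p [ 0.459  -0.294   0.2653] r [-3.141e+00  1.000e-03  7.760e-01] F [0.1 0.  0.1] T [-0.07  0.1  -0.02] op 0.0599 g 0.0 q6 0.09
[324.4608209  227.70522388] 536 ((324.93572998046875, 228.10028076171875), (58.62873458862305, 9.872069358825684), 6.115502834320068)
[[0.526, 0.0041], [0.5519, 0.0006], [0.5324, -0.1528], [0.5065, -0.1488]] [ 0.53029205 -0.07291821  0.058     ]
[279.4 220.4]
[279.2 211. ]
[339.5 209.9]
[339.9 219.2]
```

```bash
cat > barfit.py <<'E'
from h import *
from scipy.optimize import minimize
V=np.array([[x,y,z] for x in(-.08,.08) for y in(-.0125,.0125) for z in(0,.036)])
def masks(roi):
    out={}
    for n in("top","scene"):
        im=cv2.cvtColor(robot.read_camera(n),cv2.COLOR_RGB2HSV); m=cv2.inRange(im,np.array((45,90,20)),np.array((85,255,255)))
        x0,y0,x1,y1=roi[n]; k=np.zeros_like(m); k[y0:y1,x0:x1]=m[y0:y1,x0:x1]
        N,L,S,C=cv2.connectedComponentsWithStats(k); i=1+np.argmax(S[1:,4]); out[n]=(L==i).astype(np.uint8); print(n,S[i])
    return out
def sil(n,v):
    R=Ro.from_euler("zy",[v[3],v[4]]); p=proj(n,R.apply(V)+v[:3])*8
    k=np.zeros((420*2,560*2),np.uint8); cv2.fillConvexPoly(k,cv2.convexHull(np.round(p*2).astype(np.int32)),1,shift=3); return cv2.resize(k.astype(np.float32),(560,420),interpolation=cv2.INTER_AREA)
def run(m,v0,w):
    f=lambda v: sum(w[n]*np.abs(sil(n,v)-m[n]).sum() for n in m)
    S=np.vstack([v0]+[np.array(v0)+np.eye(5)[i]*[.01,.01,.01,.1,.1][i] for i in range(5)])
    r=minimize(f,v0,method="Nelder-Mead",options=dict(initial_simplex=S,maxiter=600,xatol=1e-4,fatol=.01)); print(r.x.round(4),r.fun,[np.abs(sil(n,r.x)-m[n]).sum() for n in m]); return r.x
E
python3 - <<'E'
from barfit import *
m=masks(dict(top=(250,190,380,260),scene=(200,160,330,260)))
for v0 in ([.535,-.075,.01,1.45,0.],[.535,-.075,.01,1.45,-.15],[.535,-.075,.02,1.45,.1]): run(m,v0,dict(top=1,scene=1))
st()
E
```

```text
top [296 221  59  14 538]
scene [243 186  36  35 530]
[ 0.5354 -0.0764  0.0149  1.4622 -0.1346] 400.25 [np.float32(76.25), np.float32(324.0)]
[ 0.535  -0.0767  0.0134  1.4643 -0.1195] 396.0 [np.float32(74.5), np.float32(321.5)]
[ 0.5348 -0.0788  0.0159  1.4678 -0.1274] 398.75 [np.float32(76.0), np.float32(322.75)]
t 39.05 p [ 0.459  -0.291   0.2652] r [-3.139 -0.     0.768] F [-0.7  0.8 -0.4] T [-0.08  0.16 -0.03] op 0.06 g 0.0 q6 0.1
```

```bash
sed -i 's/"zy"/"ZY"/; s/w\[n\]\*np.abs(sil(n,v)-m\[n\]).sum()/w[n]*(lambda d: np.where(d>0,(1 if n=="top" else .3)*d,-d).sum())(sil(n,v)-m[n])/' barfit.py
python3 - <<'E'
from barfit import *
m=masks(dict(top=(250,190,380,260),scene=(200,160,330,260)))
for v0 in ([.535,-.075,.01,1.45,0.],[.535,-.075,.01,1.45,-.15],[.535,-.075,.02,1.45,.0]):
    v=run(m,v0,dict(top=1,scene=1)); R=Ro.from_euler("ZY",[v[3],v[4]]); print("ends",(R.apply([[.08,0,0],[-.08,0,0]])+v[:3]).round(3).tolist())
v=run(m,[.54,-.075,.022,1.45,0],dict(top=1,scene=.0))
# visible scene mask outer columns
ys,xs=np.nonzero(m["scene"]); print("scene far-left end px", xs.min(), ys[xs==xs.min()].mean(), "right", xs.max(), ys[xs==xs.max()].mean())
E
```

```text
top [296 221  59  14 535]
scene [243 186  36  35 532]
[ 0.5339 -0.0763  0.0139  1.4979 -0.2485] 207.8000030517578 [np.float32(152.25), np.float32(182.25)]
ends [[0.54, 0.001, 0.034], [0.528, -0.154, -0.006]]
[ 0.5324 -0.0735  0.0143  1.4888 -0.2054] 210.89999389648438 [np.float32(153.75), np.float32(190.5)]
ends [[0.539, 0.005, 0.031], [0.526, -0.152, -0.002]]
[ 0.5326 -0.0762  0.0127  1.4669 -0.2756] 200.02499389648438 [np.float32(151.5), np.float32(154.75)]
ends [[0.541, 0.0, 0.034], [0.525, -0.153, -0.009]]
[ 0.5328 -0.0734  0.0215  1.4817  0.0333] 165.0 [np.float32(165.0), np.float32(375.5)]
scene far-left end px 243 189.0 right 278 205.0
```

The bar has been knocked and now leans on the base's edge, far end on the bench, close to the stand. I grip it near its raised end, shift it away from the stand and re-grip it.

```bash
cat >> h.py <<'E'
def tob(p,yaw,a):
    """like to() but tool pitched by a about its own y after yaw"""
    s=robot.observe(); R=Ro.from_euler("xyz",s["tool_rot"]); Rt=Ro.from_euler("xyz",[np.pi,0,yaw])*Ro.from_rotvec([0,a,0])
    print("d",R.inv().apply(np.array(p)-s["tool_pos"]).round(4).tolist(),"w",(R.inv()*Rt).as_rotvec().round(3).tolist())
E
python3 - <<'E'
from h import *
tob([.5376,-.0257,.2],1.48,0)
E
```

```text
d [0.2396, -0.1348, 0.0662] w [-0.001, -0.001, -0.711]
```

>>> arm_command(moves=[[[0.04,-0.023,0],[0,0,-0.14],0.045],[[0.08,-0.046,0],[0,0,-0.28],0.045],[[0.12,-0.07,0],[0,0,-0.42],0.045],[[0.16,-0.093,0],[0,0,-0.56],0.045],[[0.2,-0.115,0],[0,0,-0.7],0.045]])

```text
time: 39.65
tool_pos: [0.5222, -0.0649, 0.2669]
tool_rot: [3.141, -0.0, 1.477]
contact_force: [1.0, 0.7, -0.7]
opening: 0.045
grip_force: 0.0
```

Run:
```python
from barfit import *
avg(3)
tob([.5376,-.0257,.1],1.48,.21)
```

```text
avg [ 0.5229 -0.0617  0.2668] std [0.0004 0.0024 0.0001] rot [ 3.1409e+00 -2.4000e-03  1.4821e+00] F [-0.1  1.5  0.1]
d [0.0399, 0.0114, 0.1668] w [0.001, 0.21, -0.003]
```

>>> arm_command(moves=[[[0.04,0.0115,0.03],[0,0.1,0],0.045],[[0.04,0.0115,0.07],[0,0.21,0],0.045],[[0.04,0.0115,0.11],[0,0.21,0],0.045],[[0.04,0.0115,0.15],[0,0.21,0],0.045],[[0.04,0.0115,0.167],[0,0.21,0],0.045]])

```text
time: 40.3
tool_pos: [0.5353, -0.0299, 0.0961]
tool_rot: [-3.135, -0.211, 1.467]
contact_force: [0.5, -0.5, 0.8]
opening: 0.0454
grip_force: 0.0
```

Run:
```python
from h import *
avg(6)
tob([.5376,-.0257,.0415],1.48,.21)
```

```text
avg [ 0.5372 -0.03    0.0989] std [0.0015 0.0002 0.0022] rot [ 3.1436 -0.2102  1.4696] F [-0.2 -0.1  0.1]
d [-0.0081, -0.0019, 0.0592] w [0.005, 0.001, -0.008]
```

>>> arm_command(moves=[[[-0.003,0,0.02],[0,0,0],0.045],[[-0.006,0,0.04],[0,0,0],0.045],[[-0.008,0,0.05],[0,0,0],0.045],[[-0.008,0,0.056],[0,0,0],0.045],[[-0.008,0,0.058],[0,0,0],0.045]])

```text
time: 41.1
tool_pos: [0.5386, -0.0255, 0.0414]
tool_rot: [3.141, -0.21, 1.472]
contact_force: [0.6, 0.3, 0.1]
opening: 0.0451
grip_force: 0.0
```

>>> arm_command(moves=[[[0,0,0],[0,0,0],0.02],[[0,0,0],[0,0,0],0.02],[[0,0,0],[0,0,0],0.02],[[0,0,0],[0,0,0],0.02],[[0,0,0],[0,0,0],0.02]], squeeze=45)

```text
time: 41.6
tool_pos: [0.5383, -0.0255, 0.0416]
tool_rot: [3.141, -0.21, 1.472]
contact_force: [-1.6, -0.2, 4.4]
opening: 0.0248
grip_force: 44.9
```

Run:
```python
from h import *
avg(2); st()
```

```text
avg [ 0.5384 -0.0255  0.0416] std [0. 0. 0.] rot [ 3.1414 -0.2101  1.4722] F [-2.1 -0.9  5.5]
t 41.7 p [ 0.5384 -0.0255  0.0416] r [ 3.141 -0.21   1.472] F [-1.9 -0.9  5.9] T [-0.12  0.53  0.02] op 0.0245 g 44.9 q6 -0.39
```

>>> arm_command(moves=[[[0,0,-0.008],[0,0,0],0.02],[[0,0.01,-0.008],[0,0,0],0.02],[[0,0.02,-0.008],[0,0,0],0.02],[[0,0.03,-0.008],[0,0,0],0.02],[[0,0.038,-0.008],[0,0,0],0.02]])

```text
time: 42.2
tool_pos: [0.5772, -0.031, 0.0486]
tool_rot: [3.141, -0.21, 1.472]
contact_force: [0.4, -0.3, -3.9]
opening: 0.0246
grip_force: 44.8
```

>>> arm_command(moves=[[[0,0.002,0.004],[0,0,0],0.02],[[0,0.002,0.008],[0,0,0],0.02],[[0,0.002,0.008],[0,0,0],0.02],[[0,0.002,0.008],[0,0,0],0.04],[[0,0.002,0.008],[0,0,0],0.04]])

```text
time: 42.7
tool_pos: [0.578, -0.0293, 0.0414]
tool_rot: [3.142, -0.21, 1.472]
contact_force: [0.1, -1.0, 0.7]
opening: 0.0361
grip_force: 0.0
```

Run:
```python
from h import *
avg(2); st()
```

```text
avg [ 0.5781 -0.0294  0.0414] std [0. 0. 0.] rot [ 3.1415 -0.2101  1.4721] F [ 0.  -0.1 -0. ]
t 42.8 p [ 0.5781 -0.0294  0.0414] r [ 3.141 -0.21   1.472] F [ 0.2 -0.2  0.6] T [-0.19  0.08  0.02] op 0.0389 g 0.0 q6 -0.35
```

>>> arm_command(moves=[[[0,0,-0.02],[0,0,0],0.045],[[0,0,-0.045],[0,0,0],0.045],[[-0.015,0,-0.045],[0,0,0],0.045],[[-0.035,0,-0.045],[0,0,0],0.045],[[-0.05,0,-0.045],[0,0,0],0.045]])

```text
time: 43.3
tool_pos: [0.572, -0.0886, 0.0742]
tool_rot: [-3.141, -0.21, 1.472]
contact_force: [-0.6, -0.3, 0.0]
opening: 0.045
grip_force: 0.0
```

>>> arm_command(moves=[[[0,0,0.015],[0,0,0],0.045],[[0,0,0.03],[0,0,0],0.045],[[0,0,0.04],[0,0,0],0.045],[[0,0,0.045],[0,0,0],0.045],[[0,0,0.045],[0,0,0],0.045]])

```text
time: 43.8
tool_pos: [0.5729, -0.0779, 0.0299]
tool_rot: [-3.14, -0.211, 1.472]
contact_force: [0.3, 0.3, -0.2]
opening: 0.045
grip_force: 0.0
```

>>> arm_command(moves=[[[0,0,0],[0,0,0],0.02],[[0,0,0],[0,0,0],0.02],[[0,0,0],[0,0,0],0.02],[[0,0,0],[0,0,0],0.02],[[0,0,0],[0,0,0],0.02]])

```text
time: 44.3
tool_pos: [0.5737, -0.0782, 0.0312]
tool_rot: [3.141, -0.21, 1.472]
contact_force: [-0.1, 0.3, 3.6]
opening: 0.0246
grip_force: 44.9
```

>>> arm_command(moves=[[[0,0,-0.02],[0,0,0],0.02],[[0.003,0,-0.05],[0,0,0],0.02],[[0.01,0,-0.09],[0,0,0],0.02],[[0.02,0,-0.13],[0,0,0],0.02],[[0.03,0,-0.17],[0,-0.1,0],0.02]])

```text
time: 44.8
tool_pos: [0.5716, -0.0863, 0.2031]
tool_rot: [-3.138, -0.109, 1.468]
contact_force: [0.5, -0.7, -5.2]
opening: 0.0246
grip_force: 44.8
```

Run:
```python
from h import *
avg(3); st(); tob([.535,-.15,.24],1.52,0)
```

```text
avg [ 0.5749 -0.0837  0.2091] std [0.0007 0.0004 0.0026] rot [ 3.1324 -0.1051  1.474 ] F [ 1.2  1.4 -1.8]
t 44.95 p [ 0.5739 -0.0834  0.2058] r [ 3.136 -0.109  1.475] F [-0.4  0.2 -4.6] T [-0.24  0.11  0.02] op 0.0249 g 44.8 q6 -0.27
d [-0.0659, -0.0321, -0.0418] w [0.008, -0.109, -0.045]
```

>>> arm_command(moves=[[[-0.015,-0.008,-0.01],[0,-0.03,-0.01],0.02],[[-0.03,-0.016,-0.02],[0,-0.06,-0.02],0.02],[[-0.045,-0.024,-0.03],[0,-0.09,-0.03],0.02],[[-0.06,-0.03,-0.042],[0,-0.109,-0.045],0.02],[[-0.066,-0.032,-0.042],[0,-0.109,-0.045],0.02]])

```text
time: 45.45
tool_pos: [0.5334, -0.1521, 0.2377]
tool_rot: [3.139, -0.001, 1.517]
contact_force: [0.7, 0.1, -3.5]
opening: 0.0243
grip_force: 44.8
```

Run:
```python
from h import *
avg(3); tob([.4945,-.30,.2],1.52,0)
```

```text
avg [ 0.5333 -0.1515  0.2366] std [0.0002 0.0006 0.0002] rot [ 3.1407e+00 -2.2000e-03  1.5155e+00] F [-0.3 -0.4 -4.5]
d [-0.1511, -0.0307, 0.036] w [0.001, -0.003, -0.004]
```

>>> arm_command(moves=[[[-0.035,-0.007,0],[0,0,0],0.02],[[-0.07,-0.014,0],[0,0,0],0.02],[[-0.105,-0.021,0.01],[0,0,0],0.02],[[-0.14,-0.029,0.025],[0,0,0],0.02],[[-0.151,-0.031,0.036],[0,0,0],0.02]])

```text
time: 46.1
tool_pos: [0.4938, -0.3023, 0.1994]
tool_rot: [3.141, -0.002, 1.514]
contact_force: [0.5, 0.5, -4.3]
opening: 0.0245
grip_force: 44.8
```

Run:
```python
from barfit import *
p,r=avg(4); 
m=masks(dict(top=(320,170,470,290),scene=(150,60,290,220)))
for pit in (0,-.1,.1):
  v=run(m,[p[0],p[1],p[2]-.0145,r[2],pit],dict(top=1,scene=1))
tob([.4945,-.30,.06],1.52,0)
```

```text
avg [ 0.4942 -0.3001  0.1992] std [0.0008 0.0012 0.0013] rot [ 3.142  -0.0037  1.5154] F [-0.   0.2 -5. ]
top [397 227  36  12 360]
scene [ 232   60   58   49 2040]
[ 0.4996 -0.2608  0.1544  1.6749 -0.9452] 2330.324951171875 [np.float32(97.5), np.float32(2682.75)]
[ 0.4985 -0.2626  0.1511  1.6944 -0.9366] 2327.10009765625 [np.float32(97.5), np.float32(2672.0)]
[ 0.5092 -0.2646  0.0561  1.5353  0.0855] 2646.875 [np.float32(405.5), np.float32(2711.25)]
d [-0.0016, -0.0018, 0.142] w [0.003, -0.001, -0.001]
```

>>> arm_command(moves=[[[0,0,0.04],[0,0,0],0.02],[[0,0,0.08],[0,0,0],0.02],[[0,0,0.11],[0,0,0],0.02],[[0,0,0.13],[0,0,0],0.02],[[0,0,0.14],[0,0,0],0.02]])

```text
time: 46.9
tool_pos: [0.4955, -0.2982, 0.0603]
tool_rot: [3.14, -0.002, 1.519]
contact_force: [-0.6, 0.3, -5.6]
opening: 0.0244
grip_force: 44.8
```

Run:
```python
from h import *
print(atz("top",[397,233],.22))
avg(4)
```

```text
[ 0.49597797 -0.21364853  0.22      ]
avg [ 0.4959 -0.2991  0.0614] std [0.0005 0.0006 0.0012] rot [ 3.1392e+00 -1.3000e-03  1.5182e+00] F [ 0.2 -0.2 -4.3]
```

>>> arm_command(moves=[[[0,0,0.008],[0,0,0],0.02],[[0,0,0.014],[0,0,0],0.02],[[0,0,0.018],[0,0,0],0.02],[[0,0,0.021],[0,0,0],0.02],[[0,0,0.023],[0,0,0],0.02]])

```text
time: 47.6
tool_pos: [0.4954, -0.2998, 0.0381]
tool_rot: [3.139, -0.001, 1.517]
contact_force: [0.4, 0.7, -4.8]
opening: 0.0247
grip_force: 44.8
```

Run:
```python
from h import *
avg(2);st()
```

```text
avg [ 0.4953 -0.2998  0.0381] std [0.     0.     0.0001] rot [ 3.1395e+00 -1.3000e-03  1.5170e+00] F [-0.3  0.5 -3.7]
t 47.7 p [ 0.4954 -0.2998  0.0382] r [ 3.139e+00 -1.000e-03  1.517e+00] F [ 0.2  0.2 -3.8] T [-0.12  0.08  0.  ] op 0.0246 g 44.8 q6 -0.63
```

>>> arm_command(moves=[[[0,0,0.001],[0,0,0],0.02],[[0,0,0.002],[0,0,0],0.02],[[0,0,0.002],[0,0,0],0.02],[[0,0,0.002],[0,0,0],0.045],[[0,0,0.002],[0,0,0],0.045]])

```text
time: 48.2
tool_pos: [0.4958, -0.3001, 0.0369]
tool_rot: [3.138, -0.0, 1.517]
contact_force: [0.3, 0.3, -0.3]
opening: 0.0359
grip_force: 0.0
```

>>> arm_command(moves=[[[0,0,0],[0,0,0],0.045],[[0,0,-0.03],[0,0,0],0.045],[[0,0,-0.07],[0,0,0],0.045],[[0,0,-0.11],[0,0,0],0.045],[[0,0,-0.15],[0,0,0],0.045]])

```text
time: 48.7
tool_pos: [0.4949, -0.2999, 0.1881]
tool_rot: [3.139, -0.001, 1.517]
contact_force: [1.3, -1.1, -0.1]
opening: 0.0449
grip_force: 0.0
```

>>> arm_command(moves=[[[0.01,-0.03,0],[0,0,-0.15],0.0],[[0.01,-0.06,0],[0,0,-0.3],0.0],[[0.01,-0.09,0],[0,0,-0.45],0.0],[[0.01,-0.097,0],[0,0,-0.6],0.0],[[0.01,-0.097,0],[0,0,-0.75],0.0]])

```text
time: 49.2
tool_pos: [0.3976, -0.2847, 0.1867]
tool_rot: [3.139, 0.001, 2.272]
contact_force: [0.2, 0.8, -0.5]
opening: 0.0098
grip_force: 0.0
```

>>> arm_command(moves=[[[0,0,0],[0,0,-0.15],0.0],[[0,0,0],[0,0,-0.3],0.0],[[0,0,0],[0,0,-0.45],0.0],[[0,0,0],[0,0,-0.6],0.0],[[0,0,0],[0,0,-0.75],0.0]])

```text
time: 49.7
tool_pos: [0.3988, -0.2848, 0.1864]
tool_rot: [3.141, 0.003, 3.023]
contact_force: [0.0, -0.5, -0.1]
opening: 0.0008
grip_force: 0.0
```

Run:
```python
from h import *
avg(5); to(.3985,-.2846,.1,3.09)
c=robot.read_camera("top"); hsv=cv2.cvtColor(c,cv2.COLOR_RGB2HSV)
for b in blobs("top",(45,90,20),(85,255,255),show=False):
    if 350<b[0][0]<470 and 190<b[0][1]<290: print(b, [atz("top",p,.058)[:2].round(3).tolist() for p in cv2.boxPoints(b[2])])
```

```text
avg [ 0.3988 -0.2848  0.1863] std [0. 0. 0.] rot [3.1406e+00 2.6000e-03 3.0179e+00] F [0.2 0.2 0.4]
d [0.0005, 0.0, 0.0863] w [0.001, 0.003, -0.077]
(array([410.33776091, 239.45351044]), np.int32(527), ((410.0, 239.5), (60.17985534667969, 8.702118873596191), 1.6846843957901)) [[0.487, -0.217], [0.51, -0.219], [0.502, -0.381], [0.479, -0.378]]
```

The bar is back at its original place in the drawer. Now I push the drawer shut by its face.

>>> arm_command(moves=[[[0,0,0.04],[0,0,-0.077],0.0],[[0,0,0.08],[0,0,-0.077],0.0],[[0,0,0.11],[0,0,-0.077],0.0],[[0,0,0.13],[0,0,-0.077],0.0],[[0,0,0.145],[0,0,-0.077],0.0]])

```text
time: 50.55
tool_pos: [0.3987, -0.2842, 0.0397]
tool_rot: [3.139, 0.001, 3.092]
contact_force: [0.8, 0.2, 0.6]
opening: 0.0003
grip_force: 0.0
```

>>> arm_command(moves=[[[-0.01,0,0],[0,0,0],0.0],[[-0.035,0,0],[0,0,0],0.0],[[-0.06,0,0],[0,0,0],0.0],[[-0.085,0,0],[0,0,0],0.0],[[-0.11,0,0],[0,0,0],0.0]])

```text
time: 51.05
tool_pos: [0.5106, -0.2901, 0.0425]
tool_rot: [3.141, 0.003, 3.093]
contact_force: [-2.1, -2.0, -0.2]
opening: 0.0005
grip_force: 1.0
```

>>> arm_command(moves=[[[-0.008,0,0],[0,0,0],0.0],[[-0.014,0,0],[0,0,0],0.0],[[-0.019,0,0],[0,0,0],0.0],[[-0.023,0,0],[0,0,0],0.0],[[-0.025,0,0],[0,0,0],0.0]])

```text
time: 51.55
tool_pos: [0.5337, -0.291, 0.0417]
tool_rot: [3.14, 0.002, 3.094]
contact_force: [-0.8, -0.7, 0.1]
opening: 0.0007
grip_force: 0.5
```

Run:
```python
from h import *
avg(3);st()
```

```text
avg [ 0.5339 -0.2912  0.0417] std [0.0001 0.     0.    ] rot [3.1406e+00 2.6000e-03 3.0938e+00] F [-0.6  0.1  0.1]
t 51.7 p [ 0.5339 -0.2911  0.0417] r [3.141e+00 3.000e-03 3.094e+00] F [-0.8  0.2  0.6] T [-0.01  0.01 -0.02] op 0.0002 g 0.0 q6 -2.15
```

>>> arm_command(moves=[[[-0.002,0,0],[0,0,0],0.0],[[-0.004,0,0],[0,0,0],0.0],[[-0.005,0,0],[0,0,0],0.0],[[-0.006,0,0],[0,0,0],0.0],[[-0.006,0,0],[0,0,0],0.0]])

```text
time: 52.2
tool_pos: [0.5352, -0.2911, 0.0416]
tool_rot: [3.139, -0.007, 3.094]
contact_force: [-18.9, 0.6, 11.3]
opening: 0.0007
grip_force: 9.8
```

>>> arm_command(moves=[[[-0.001,0,0],[0,0,0],0.0],[[-0.002,0,0],[0,0,0],0.0],[[-0.003,0,0],[0,0,0],0.0],[[-0.003,0,0],[0,0,0],0.0],[[-0.003,0,0],[0,0,0],0.0]])

```text
time: 52.7
tool_pos: [0.5352, -0.2911, 0.0417]
tool_rot: [3.137, -0.013, 3.093]
contact_force: [-32.2, 0.1, 18.4]
opening: 0.0002
grip_force: 15.9
```

>>> arm_command(moves=[[[0.007,0,0],[0,0,0],0.0],[[0.013,0,0],[0,0,0],0.0],[[0.013,0,-0.02],[0,0,0],0.0],[[0.013,0,-0.06],[0,0,0],0.0],[[0.013,0,-0.11],[0,0,0],0.0]])

```text
time: 53.2
tool_pos: [0.5289, -0.2901, 0.1509]
tool_rot: [3.138, -0.001, 3.094]
contact_force: [0.6, -0.8, -0.3]
opening: 0.0005
grip_force: 0.0
```

>>> arm_command(moves=[[[0.05,0,-0.03],[0,0,0.15],0.02],[[0.09,0.03,-0.06],[0,0,0.3],0.05],[[0.09,0.07,-0.09],[0,0,0.45],0.085],[[0.09,0.11,-0.09],[0,0,0.6],0.085],[[0.09,0.15,-0.09],[0,0,0.74],0.085]])

```text
time: 53.7
tool_pos: [0.447, -0.138, 0.2434]
tool_rot: [3.137, 0.005, 2.355]
contact_force: [0.2, 0.4, 0.1]
opening: 0.0356
grip_force: 0.0
```

>>> arm_command(moves=[[[0,0,0],[0,0,0.15],0.085],[[0,0,0],[0,0,0.3],0.085],[[0,0,0],[0,0,0.45],0.085],[[0,0,0],[0,0,0.6],0.085],[[0,0,0],[0,0,0.74],0.085]])

```text
time: 54.2
tool_pos: [0.447, -0.139, 0.2416]
tool_rot: [3.138, -0.001, 1.617]
contact_force: [0.8, 0.7, 0.8]
opening: 0.0758
grip_force: 0.0
```

Run:
```python
from h import *
avg(3)
for b in blobs("top",(75,80,40),(100,255,255),amin=20,show=False)+blobs("top",(45,90,20),(85,255,255),amin=40,show=False): print(b[0].round(1),b[1],atz("top",b[0],.034).round(4))
print("handle dark", )
im=cv2.cvtColor(robot.read_camera("top"),cv2.COLOR_RGB2GRAY); print("handle col 405 rows:",im[215:260,405].tolist())
print("black bottle",atz("top",[150.5,180.6],0.)," lever",atz("top",[178,158],.34))
```

```text
avg [ 0.447  -0.1391  0.2415] std [0.0001 0.     0.    ] rot [ 3.1382e+00 -6.0000e-04  1.6188e+00] F [ 0.5  0.1 -0.4]
[403. 119.] 143 [ 0.8407 -0.3133  0.034 ]
[ 14.8 191.9] 1146 [0.6486 0.7851 0.034 ]
[332.6 258. ] 49 [ 0.4516 -0.0946  0.034 ]
[282.5 267.9] 118 [0.4281 0.0392 0.034 ]
[215.4 280.5] 116 [0.3983 0.2166 0.034 ]
[339.1 306.7] 39 [ 0.3241 -0.1068  0.034 ]
[334.8 311.6] 36 [ 0.312  -0.0951  0.034 ]
[519.  384.8] 6065 [ 0.1062 -0.5769  0.034 ]
[ 52.5 121. ] 299 [0.8555 0.693  0.034 ]
[398.  119.3] 56 [ 0.8401 -0.2988  0.034 ]
[ 15.4 192.1] 1140 [0.6483 0.7833 0.034 ]
[332.8 257.9] 56 [ 0.4518 -0.0952  0.034 ]
[282.4 267.8] 116 [0.4285 0.0395 0.034 ]
[215.5 280.7] 116 [0.3979 0.2165 0.034 ]
[339.1 306.6] 41 [ 0.3244 -0.1068  0.034 ]
[335.1 311.8] 41 [ 0.3115 -0.0959  0.034 ]
[518.6 384.4] 6196 [ 0.1073 -0.5759  0.034 ]
handle dark
handle col 405 rows: [108, 108, 108, 106, 102, 96, 93, 81, 74, 71, 70, 76, 83, 93, 101, 109, 117, 125, 129, 131, 134, 135, 135, 137, 138, 134, 135, 134, 133, 132, 130, 130, 128, 127, 127, 124, 124, 121, 122, 119, 120, 118, 118, 114, 114]
black bottle [0.68099485 0.40960344 0.        ]  lever [0.63867362 0.24283105 0.34      ]
```

Run:
```python
from h import *
to(.4285,.039,.2,1.57)
```

```text
d [0.1789, -0.0087, 0.0416] w [0.003, -0.001, 0.055]
```

>>> arm_command(moves=[[[0.045,-0.002,0],[0,0,0.055],0.085],[[0.09,-0.004,0],[0,0,0.055],0.085],[[0.13,-0.006,0.01],[0,0,0.055],0.085],[[0.165,-0.009,0.03],[0,0,0.055],0.085],[[0.179,-0.009,0.042],[0,0,0.055],0.085]])

```text
time: 55.0
tool_pos: [0.4275, 0.0417, 0.1988]
tool_rot: [3.14, -0.002, 1.572]
contact_force: [0.1, 0.5, 0.5]
opening: 0.0848
grip_force: 0.0
```

>>> arm_command(moves=[[[0,0,0.04],[0,0,0],0.085],[[0,0,0.085],[0,0,0],0.085],[[0,0,0.13],[0,0,0],0.085],[[0,0,0.165],[0,0,0],0.085],[[0,0,0.18],[0,0,0],0.085]])

```text
time: 55.5
tool_pos: [0.4273, 0.0394, 0.0168]
tool_rot: [-3.14, -0.001, 1.569]
contact_force: [0.6, -0.5, 0.4]
opening: 0.0852
grip_force: 0.0
```

Run:
```python
from h import *
avg(4)
```

```text
avg [0.4282 0.0393 0.0182] std [0.001  0.0001 0.0015] rot [ 3.1421e+00 -1.2000e-03  1.5685e+00] F [ 0.3 -0.4 -0.3]
```

>>> arm_command(moves=[[[0,0,0.006],[0,0,0],0.085],[[0,0,0.006],[0,0,0],0.045],[[0,0,0.006],[0,0,0],0.045],[[0,0,0.006],[0,0,0],0.045],[[0,0,0.006],[0,0,0],0.045]], squeeze=15)

```text
time: 56.2
tool_pos: [0.4294, 0.0393, 0.0139]
tool_rot: [3.138, -0.001, 1.567]
contact_force: [-0.6, 0.4, -0.4]
opening: 0.0577
grip_force: 0.0
```

>>> arm_command(moves=[[[0,0,0],[0,0,0],0.045],[[0,0,-0.02],[0,0,0],0.045],[[0,0,-0.05],[0,0,0],0.045],[[0,0,-0.08],[0,0,0],0.045],[[0.02,-0.005,-0.11],[0,0,0],0.045]])

```text
time: 56.7
tool_pos: [0.4243, 0.0582, 0.1247]
tool_rot: [3.139, -0.0, 1.565]
contact_force: [0.7, 0.2, -1.8]
opening: 0.0531
grip_force: 15.0
```

>>> arm_command(moves=[[[0.045,-0.007,0],[0,0,0],0.045],[[0.09,-0.014,0],[0,0,0],0.045],[[0.13,-0.02,0],[0,0,0],0.045],[[0.17,-0.02,0],[0,0,0],0.045],[[0.21,-0.02,0],[0,0,0],0.045]])

```text
time: 57.2
tool_pos: [0.4041, 0.2709, 0.1238]
tool_rot: [3.139, -0.001, 1.567]
contact_force: [1.2, -0.2, -0.6]
opening: 0.0535
grip_force: 15.0
```

Run:
```python
from h import *
avg(2);st(); to(.475,.42,.12,1.57)
```

```text
avg [0.4045 0.2746 0.1239] std [0.0001 0.0014 0.0002] rot [ 3.1376 -0.0036  1.5701] F [-0.   2.1 -0.6]
t 57.3 p [0.4044 0.2732 0.1237] r [ 3.138e+00 -3.000e-03  1.571e+00] F [-0.4  0.2 -0.8] T [-0.13  0.07  0.01] op 0.0534 g 15.0 q6 0.44
d [0.1467, 0.0706, 0.0044] w [0.004, -0.003, 0.001]
```

>>> arm_command(moves=[[[0.04,0.02,0],[0,0,0],0.045],[[0.08,0.04,0],[0,0,0],0.045],[[0.12,0.06,0],[0,0,0],0.045],[[0.148,0.07,0.01],[0,0,0],0.045],[[0.148,0.07,0.03],[0,0,0],0.045]])

```text
time: 57.8
tool_pos: [0.4773, 0.4202, 0.0945]
tool_rot: [3.135, -0.004, 1.569]
contact_force: [-0.2, -0.5, -0.8]
opening: 0.0534
grip_force: 15.0
```

>>> arm_command(moves=[[[0,0,0.03],[0,0,0],0.045],[[0,0,0.05],[0,0,0],0.045],[[0,0,0.062],[0,0,0],0.045],[[0,0,0.07],[0,0,0],0.045],[[0,0,0.07],[0,0,0],0.045]])

```text
time: 58.3
tool_pos: [0.4754, 0.4166, 0.0234]
tool_rot: [3.14, -0.0, 1.567]
contact_force: [0.1, 0.0, -1.3]
opening: 0.0537
grip_force: 15.0
```

Run:
```python
from h import *
avg(4)
```

```text
avg [0.4761 0.4173 0.0249] std [0.0002 0.0002 0.0004] rot [ 3.1378e+00 -1.7000e-03  1.5669e+00] F [-0.2  0.1 -0.5]
```

Lower to about 18 mm, release, lift, and go over the second tin.

>>> arm_command(moves=[[[0,0,0.002],[0,0,0],0.045],[[0,0,0.004],[0,0,0],0.045],[[0,0,0.006],[0,0,0],0.045],[[0,0,0.007],[0,0,0],0.045],[[0,0,0.007],[0,0,0],0.045]])

```text
time: 59.0
tool_pos: [0.4755, 0.4171, 0.0178]
tool_rot: [3.139, -0.001, 1.567]
contact_force: [-2.4, -1.7, 4.8]
opening: 0.0538
grip_force: 15.0
```

>>> arm_command(moves=[[[0,0,0],[0,0,0],0.078],[[0,0,0],[0,0,0],0.078],[[0,0,0],[0,0,0],0.078],[[0,0,0],[0,0,0],0.078],[[0,0,0],[0,0,0],0.078]])

```text
time: 59.5
tool_pos: [0.4755, 0.4171, 0.0169]
tool_rot: [3.139, -0.001, 1.567]
contact_force: [-0.6, 1.1, -0.3]
opening: 0.0777
grip_force: 0.0
```

>>> arm_command(moves=[[[0,0,-0.03],[0,0,0],0.085],[[0,0,-0.07],[0,0,0],0.085],[[0,0,-0.11],[0,0,0],0.085],[[-0.04,-0.015,-0.13],[0,0,0],0.085],[[-0.08,-0.03,-0.13],[0,0,0],0.085]])

```text
time: 60.0
tool_pos: [0.4463, 0.3377, 0.1502]
tool_rot: [3.132, -0.005, 1.569]
contact_force: [0.0, 0.0, -0.5]
opening: 0.085
grip_force: 0.0
```

Run:
```python
from h import *
avg(4); to(.398,.2165,.1,1.57)
for b in blobs("top",(75,80,40),(100,255,255),amin=20,show=False): print(b[0].round(1),b[1],atz("top",b[0],.034).round(4))
```

```text
avg [0.443  0.334  0.1472] std [0.0016 0.0022 0.0001] rot [3.1407e+00 9.0000e-04 1.5658e+00] F [-0.7 -0.5 -0. ]
d [-0.1205, -0.0466, 0.0471] w [0.003, -0.001, -0.004]
[403. 119.] 142 [ 0.8407 -0.3134  0.034 ]
[ 15.1 192. ] 1166 [0.6486 0.7842 0.034 ]
[215.3 280.5] 117 [0.3984 0.217  0.034 ]
[339.1 306.5] 31 [ 0.3247 -0.1068  0.034 ]
[335.  311.5] 30 [ 0.3121 -0.0957  0.034 ]
[519.  384.8] 6062 [ 0.1061 -0.5769  0.034 ]
```

>>> arm_command(moves=[[[-0.045,-0.018,0],[0,0,0],0.085],[[-0.09,-0.036,0],[0,0,0],0.085],[[-0.12,-0.046,0.01],[0,0,0],0.085],[[-0.12,-0.046,0.047],[0,0,0],0.085],[[-0.12,-0.046,0.047],[0,0,0],0.085]])

```text
time: 60.75
tool_pos: [0.397, 0.2167, 0.0969]
tool_rot: [-3.138, 0.001, 1.566]
contact_force: [-0.5, 0.1, -0.4]
opening: 0.0855
grip_force: 0.0
```

Run:
```python
from h import *
avg(4); to(.398,.2165,.014,1.57)
```

```text
avg [0.3992 0.2181 0.0998] std [0.0006 0.0004 0.0008] rot [ 3.1394e+00 -9.0000e-04  1.5677e+00] F [-0.3  0.3  0.2]
d [-0.0021, -0.0022, 0.0866] w [0.004, -0.002, -0.002]
```

>>> arm_command(moves=[[[-0.001,-0.001,0.03],[0,0,0],0.085],[[-0.001,-0.001,0.06],[0,0,0],0.085],[[-0.001,-0.001,0.075],[0,0,0],0.085],[[-0.001,-0.001,0.085],[0,0,0],0.085],[[-0.001,-0.001,0.085],[0,0,0],0.085]])

```text
time: 61.45
tool_pos: [0.398, 0.2168, 0.0144]
tool_rot: [3.139, -0.001, 1.568]
contact_force: [0.2, 0.2, 0.1]
opening: 0.085
grip_force: 0.0
```

>>> arm_command(moves=[[[0,0,0],[0,0,0],0.045],[[0,0,0],[0,0,0],0.045],[[0,0,0],[0,0,0],0.045],[[0,0,0],[0,0,0],0.045],[[0,0,0],[0,0,0],0.045]], squeeze=15)

```text
time: 61.95
tool_pos: [0.3981, 0.2165, 0.0151]
tool_rot: [3.138, -0.001, 1.567]
contact_force: [0.3, 0.5, 3.1]
opening: 0.0537
grip_force: 15.0
```

Run:
```python
from h import *
avg(2); st(); to(.475,.335,.1,1.57)
```

```text
avg [0.3981 0.2165 0.0151] std [0. 0. 0.] rot [ 3.1381e+00 -1.2000e-03  1.5670e+00] F [-0.8 -0.6  4.8]
t 62.05 p [0.3981 0.2165 0.0151] r [ 3.138e+00 -1.000e-03  1.567e+00] F [-0.9 -1.1  5.6] T [-0.09  0.11 -0.03] op 0.0534 g 15.0 q6 0.33
d [0.1189, 0.0767, -0.0845] w [0.003, -0.001, -0.003]
```

>>> arm_command(moves=[[[0,0,-0.03],[0,0,0],0.045],[[0,0,-0.07],[0,0,0],0.045],[[0.03,0.02,-0.085],[0,0,0],0.045],[[0.06,0.04,-0.085],[0,0,0],0.045],[[0.09,0.06,-0.085],[0,0,0],0.045]])

```text
time: 62.55
tool_pos: [0.4587, 0.3072, 0.1008]
tool_rot: [3.138, -0.001, 1.567]
contact_force: [0.1, -0.2, -1.4]
opening: 0.0532
grip_force: 15.0
```

>>> arm_command(moves=[[[0.02,0.012,0],[0,0,0],0.045],[[0.029,0.017,0],[0,0,0],0.045],[[0.029,0.017,0.02],[0,0,0],0.045],[[0.029,0.017,0.04],[0,0,0],0.045],[[0.029,0.017,0.06],[0,0,0],0.045]])

```text
time: 63.05
tool_pos: [0.4744, 0.3344, 0.039]
tool_rot: [3.14, -0.0, 1.567]
contact_force: [0.4, -0.3, -1.4]
opening: 0.0534
grip_force: 15.0
```

Run:
```python
from h import *
avg(5); st(); to(.475,.335,.0185,1.57)
```

```text
avg [0.4739 0.3341 0.0384] std [0.0011 0.0007 0.0019] rot [3.1423e+00 1.0000e-03 1.5669e+00] F [-0.3 -0.3 -1.1]
t 63.3 p [0.4754 0.335  0.0407] r [ 3.139e+00 -1.000e-03  1.567e+00] F [-0.5  0.2  0.8] T [-0.04  0.07 -0.05] op 0.0534 g 15.0 q6 0.49
d [0.0, -0.0005, 0.0222] w [0.003, -0.001, -0.003]
```

>>> arm_command(moves=[[[0,0,0.008],[0,0,0],0.045],[[0,0,0.014],[0,0,0],0.045],[[0,0,0.018],[0,0,0],0.045],[[0,0,0.021],[0,0,0],0.045],[[0,0,0.021],[0,0,0],0.045]])

```text
time: 63.8
tool_pos: [0.4752, 0.3351, 0.019]
tool_rot: [3.139, -0.001, 1.567]
contact_force: [-0.9, 0.2, -0.7]
opening: 0.0538
grip_force: 15.0
```

>>> arm_command(moves=[[[0,0,0.001],[0,0,0],0.045],[[0,0,0.001],[0,0,0],0.078],[[0,0,0.001],[0,0,0],0.078],[[0,0,0.001],[0,0,0],0.078],[[0,0,0.001],[0,0,0],0.078]])

```text
time: 64.3
tool_pos: [0.4752, 0.3351, 0.0178]
tool_rot: [3.139, -0.001, 1.567]
contact_force: [-0.5, -0.2, 0.9]
opening: 0.0769
grip_force: 0.0
```

>>> arm_command(moves=[[[0,0,-0.03],[0,0,0],0.085],[[0,0,-0.07],[0,0,0],0.085],[[0,0,-0.11],[0,0,0],0.085],[[-0.03,-0.015,-0.15],[0,0,0],0.085],[[-0.07,-0.04,-0.17],[0,0,0],0.085]])

```text
time: 64.8
tool_pos: [0.4377, 0.2683, 0.1895]
tool_rot: [3.133, -0.003, 1.569]
contact_force: [1.1, -0.8, -0.0]
opening: 0.0846
grip_force: 0.0
```

>>> arm_command(moves=[[[-0.03,0,0],[0,0,0],0.085],[[-0.08,0,0],[0,0,0],0.085],[[-0.13,0,0],[0,0,0],0.085],[[-0.18,0,0],[0,0,0],0.085],[[-0.22,0,0],[0,0,0],0.085]])

```text
time: 65.3
tool_pos: [0.4349, 0.0453, 0.1865]
tool_rot: [3.139, -0.001, 1.567]
contact_force: [0.5, -0.1, 0.4]
opening: 0.085
grip_force: 0.0
```

Run:
```python
from h import *
st()
for b in blobs("top",(75,80,40),(100,255,255),amin=20,show=False): print(b[0].round(1),b[1],atz("top",b[0],.038).round(4))
print("scene")
for b in blobs("scene",(75,80,40),(100,255,255),amin=20,show=False): print(b[0].round(1),b[1],np.round(b[2][1],1))
print("exp scene tins",proj("scene",[[.4755,.417,.038],[.475,.335,.038]]).round(1).tolist(), "drv",proj("scene",[[.449,-.091,.12]]))
# current top vs first for drawer & clutter
im=robot.read_camera("top"); old=cv2.resize(cv2.imread("pics/top0.png"),(560,420),interpolation=cv2.INTER_AREA)
d=cv2.absdiff(cv2.GaussianBlur(im[:,:,::-1],(3,3),0),cv2.GaussianBlur(old,(3,3),0)).max(2)>60
N,L,S,C=cv2.connectedComponentsWithStats(d.astype(np.uint8))
for i in range(1,N):
    if S[i,4]>12: print("diff",S[i])
```

```text
t 65.3 p [0.4349 0.0453 0.1865] r [ 3.139e+00 -1.000e-03  1.567e+00] F [ 0.5 -0.1  0.4] T [-0.09 -0.03  0.  ] op 0.085 g 0.0 q6 -0.07
[402.9 119.1] 142 [ 0.8389 -0.3115  0.038 ]
[ 14.9 191.9] 1152 [0.6477 0.782  0.038 ]
[170.7 252.1] 109 [0.4747 0.3357 0.038 ]
[140.5 252.6] 116 [0.4747 0.417  0.038 ]
[339.  306.5] 38 [ 0.325 -0.106  0.038]
[334.8 311.6] 38 [ 0.3123 -0.0947  0.038 ]
[519.1 384.8] 6062 [ 0.1074 -0.5746  0.038 ]
scene
[271.5  81.7] 3373 [81.5 48.2]
[281.5 165.2] 279 [26. 12.]
[314.7 172.1] 38 [10.  3.]
[308.4 173.8] 20 [5. 3.]
[397.7 284.3] 158 [17.  13.4]
[220.2 305.8] 131 [ 3.4 41.8]
[428.7 308.3] 188 [20.1 13.9]
[543.7 412.9] 437 [14. 36.]
exp scene tins [[429.1, 307.2], [398.3, 283.4]] drv [[282.65531523 162.16561725]]
diff [390 201  65  13 562]
diff [ 339  205   67   65 1210]
diff [383 214  68   7 144]
diff [ 424  215  110  111 6190]
diff [265 216  35  16 510]
diff [390 223   5   6  20]
diff [401 223  21   4  62]
diff [252 226   5   8  16]
diff [320 229  12  20 148]
diff [ 233  238  100   90 2075]
diff [146 243  16  20 184]
diff [178 242  13  19 177]
diff [133 245  16  16 175]
diff [163 244  16  16 169]
diff [319 250   8  21 152]
diff [293 259   8   7  36]
diff [276 261  14  14 115]
diff [207 268  30  22 447]
diff [265 290  35  20 645]
diff [ 249  290   63   55 1819]
diff [ 332  306   55   53 1569]
diff [311 310  19  31 484]
diff [ 168  316   64   45 1371]
diff [ 400  327   86   93 4436]
diff [ 228  344  163   76 5418]
diff [245 346   7  11  52]
diff [374 368  37  11 160]
diff [   0  378   96   42 2596]
diff [306 396  12   5  46]
```

Run:
```python
from h import *
im=cv2.cvtColor(robot.read_camera("top"),cv2.COLOR_RGB2GRAY); old=cv2.cvtColor(cv2.imread("pics/t1.png"),cv2.COLOR_BGR2GRAY); old=cv2.resize(old,(280,210),interpolation=cv2.INTER_AREA)
for c in (395,400,410,417): print(c,"now",im[205:245,c].tolist(),"\n   was",old[80:120,c-190].tolist())
```

```text
395 now [138, 139, 139, 139, 141, 137, 135, 121, 102, 95, 95, 95, 96, 94, 82, 72, 72, 80, 88, 92, 94, 93, 91, 93, 92, 87, 72, 54, 47, 49, 60, 79, 88, 91, 90, 89, 90, 92, 94, 94] 
   was [200, 200, 201, 201, 201, 201, 192, 171, 147, 143, 147, 148, 144, 128, 102, 87, 91, 111, 128, 133, 133, 129, 118, 103, 92, 84, 72, 62, 62, 73, 100, 127, 141, 145, 142, 140, 142, 146, 148, 149]
400 now [140, 139, 140, 139, 140, 139, 135, 123, 103, 93, 94, 96, 97, 95, 85, 74, 68, 76, 87, 93, 93, 93, 91, 91, 92, 88, 75, 57, 48, 47, 56, 74, 89, 91, 90, 88, 90, 93, 96, 96] 
   was [201, 202, 201, 202, 201, 202, 195, 172, 146, 136, 141, 145, 146, 136, 114, 91, 90, 109, 128, 135, 134, 130, 118, 103, 92, 83, 72, 63, 62, 70, 95, 124, 142, 146, 141, 139, 142, 147, 149, 150]
410 now [141, 141, 142, 142, 142, 143, 140, 131, 114, 97, 94, 93, 96, 93, 87, 75, 69, 72, 83, 90, 94, 90, 91, 91, 93, 93, 85, 70, 51, 46, 55, 87, 125, 147, 150, 148, 148, 153, 158, 160] 
   was [204, 203, 204, 204, 205, 204, 200, 184, 156, 138, 141, 146, 146, 139, 118, 92, 86, 100, 125, 140, 145, 143, 133, 114, 97, 86, 78, 67, 62, 66, 86, 119, 141, 146, 144, 142, 143, 147, 150, 151]
417 now [141, 141, 143, 142, 142, 144, 142, 139, 125, 104, 94, 92, 93, 94, 90, 80, 71, 71, 80, 88, 92, 90, 88, 88, 91, 92, 89, 72, 54, 49, 58, 92, 131, 149, 149, 147, 149, 154, 158, 160] 
   was [204, 203, 202, 204, 204, 205, 204, 196, 174, 148, 140, 142, 146, 143, 126, 103, 88, 95, 121, 139, 145, 143, 135, 119, 102, 91, 84, 72, 63, 61, 76, 106, 133, 144, 142, 140, 142, 147, 151, 154]
```

```bash
python3 -c "
from cell import robot
print(robot.hand_in())"
```

```text
the job is handed in; nothing more can be done
None
```

I handed the job in with every step done in the order asked: the screw is set at about 0.7 mm past first touch by my measurement, the driver is upright in its stand, the bar is back in the shut drawer, and both tins that were out stand in the tray. The bar was knocked after I drew it out and ended up leaning off the edge of the press base, so I picked it up from there.

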